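# Set the spring rule on the photo board and lay out the kit

## Task

Set up the board for a photo of the valve kit with a scale: first clear the stray white stir bars off it into the blue tray. Hook the lip of the spring rule over the far side of the board's raised strip, draw the case straight back until it drops to the table behind the board's near edge and rests tight against it, press its red lock lever fully down, and then swing the clamp lever fully down across the blade. Lay every kit part that is there (black valve driver, tube fittings) flat on the board, at most one to a marked field, each near the field's middle and lengthwise along the rule, and leave the two vials standing where they are.

Things in the scene. Friction and masses are not known exactly. Their poses are not given: they have to be found in the camera images.
- board: grey photo board, fixed (mm). Origin: middle of its near edge, table height; x along the rule's line to the strip, y left, z up. Plate 136 long (x 0 to 136), 156 wide, 10 thick. On its far end, x 122 to 136, y -40 to 35, an aluminium strip, top at z = 22; beyond its far face (x = 136) is nothing down to the table. Left of it, y 37 to 55, a black clamp head, 42 high.
- strip (a point): middle of the strip's top; axes as the board. With the rule's case resting on the plate its lip reaches 8 mm below this top; with the case on the table behind the near edge the blade lies 2 mm above it and the spring holds the case's front against the plate's edge (blade then at about 0.1085).
- rule_center (a point): spring rule, loose on the table: grey case with dark ribbed sides, 125 long x 36 wide x 38 high (mm), about 0.4 kg; this point is the case's middle, half-way up; x toward the blade end, z up. Grip across its width. From the front comes a steel blade 16 wide, 2 thick, its underside 24 above the case's underside, sticking out 30 when fully in; a lip hangs from its end.
- hook (a point): on the inner (case-side) face of the lip at the blade's end, 14 mm above the level of the case's underside; with the blade fully in, 90 mm ahead of the case's middle; axes as the case. The lip is 2.5 mm thick and reaches down to 4 mm above the level of the case's underside.
- blade (a joint): how far the blade is drawn out, m: 0 fully in, 0.122 fully out. The spring pulls it in with 2.4 N at 0 rising to 4.6 N, damped, so that a freed blade runs in at about 0.3 m/s.
- lock_tip (a point): top of the end of the red lock lever on top of the case's front; lever 12 wide. Raised, this point is 50 ahead of the case's middle and 58 above its underside; pressed down, 57 ahead and 44 above.
- lock (a joint): lock lever, rad: 0 raised, 0.6 fully down; stays where it is put (about 1 N at its tip moves it). Its pawl drops behind a shoulder on the blade only when the blade is out about 0.106 or more; down, it keeps the blade from running in.
- clamp_tip (a point): middle of the orange grip at the end of the clamp lever (bar 10 wide, 6 thick, grip 52 from the pivot, 9 thick); raised, it leans toward the rule's line: at board x = 129, y = 21, z = 78; down, it lies across the blade at x = 129, y = -12, z = 30
- clamp_pivot (a point): the clamp lever's pivot on its head: board x = 129, y = 40, z = 30
- clamp (a joint): clamp lever, rad: 0 raised, 1.2 fully down (horizontal); turns about the board's x axis toward the board's -y side; a light push (about 2 N) moves it and it stays where it is left
- field_1 (a point): middle of a marked field (white, blue outline, 50 along the rule x 36 across), on the plate's top, 10 above the table, at board x = 35, y = 52
- field_2 (a point): middle of a marked field (white, blue outline, 50 along the rule x 36 across), on the plate's top, 10 above the table, at board x = 89, y = 52
- field_3 (a point): middle of a marked field (white, blue outline, 50 along the rule x 36 across), on the plate's top, 10 above the table, at board x = 35, y = -52
- field_4 (a point): middle of a marked field (white, blue outline, 50 along the rule x 36 across), on the plate's top, 10 above the table, at board x = 89, y = -52
- fitting_a_center (a point): push-in tube fitting, threaded metal end, hexagonal collar and blue ring, 18 (collar) x 33 long x 15 high (mm); this point is its middle, half-way up; its length runs along its y, z up when it lies as at the start. It may be absent.
- fitting_b_center (a point): like fitting_a: push-in tube fitting with threaded metal end, hexagonal collar and blue ring, 18 (collar) x 33 long x 15 high (mm); this point is its middle, half-way up; its length runs along its y, z up when it lies as at the start. It may be absent.
- fitting_g_center (a point): clear plastic tube fitting, 17 x 28 long x 17 high (mm); this point is its middle, half-way up; its length runs along its y, z up when it lies as at the start. It may be absent.
- fitting_h_center (a point): clear plastic tube fitting, 16 x 27 long x 16 high (mm); this point is its middle, half-way up; its length runs along its y, z up when it lies as at the start. It may be absent.
- valve_driver_center (a point): small black module with a blue end, 20 x 37 long x 20 high; its solid body is 20 wide, 16 high, and runs from y = -18 to y = +12 (mm); this point is its middle, half-way up; its length runs along its y, z up when it lies as at the start. It may be absent.
- tray: blue open tray, fixed, 80 (x) x 100 (y) x 24 high outside (mm), walls and floor 4 thick; origin: middle of its underside on the table, z up
- stir_bar_1_center (a point): stray white stir bar lying on the board at the start, 30 long (along its y), 10 thick (mm), it may roll; this point is its middle. It may be absent.
- stir_bar_2_center (a point): stray white stir bar lying on the board at the start, 22 long (along its y), 10 thick (mm), it may roll; this point is its middle. It may be absent.
- vial_1_center (a point): glass vial standing on the table at the far left, 24 across x 54 high, a bystander; its middle
- vial_2_center (a point): glass vial standing on the table at the far middle, 24 across x 54 high, a bystander; its middle

How it is judged (in metres and radians):
On the way, in this order (a step that is already met when the one before it is completed fails the run):
1. The stir bars are in the tray (x of stir_bar_1_center in the frame of tray between -0.036 and 0.036 m and y of stir_bar_1_center in the frame of tray between -0.046 and 0.046 m and z of each of stir_bar_1_center, stir_bar_2_center in the frame of tray below 0.024 m and x of stir_bar_2_center in the frame of tray between -0.036 and 0.036 m and y of stir_bar_2_center in the frame of tray between -0.046 and 0.046 m), for 0.2 s.
2. The rule is hooked over the strip, drawn out, and its case stands on the table against the board's near edge (value of joint blade between 0.102 and 0.1215 m and x of hook in the frame of board above 0.13 m and z of hook in the frame of board below 0.019 m and y of hook in the frame of board between -0.022 and 0.022 m and x of rule_center in the frame of board between -0.072 and -0.059 m and y of rule_center in the frame of board between -0.016 and 0.016 m and height (world z) of rule_center below 0.024 m and angle between rule_center's own z axis and vertical below 0.12 rad), for 0.2 s.
3. The lock lever is down with the rule drawn out (all of step 2 and value of joint lock above 0.45 rad), for 0.2 s.
4. The clamp lever is down across the blade (all of step 3 and value of joint clamp above 1.05 rad), for 0.2 s.
At the end, for the whole second after the job is handed in: Rule hooked, blade out over 102 mm, case on the table, within 9 mm of the near edge and 16 mm of the rule's line; lock over 0.45, clamp over 1.05 rad; stir bars in the tray; each part flat, within 18 mm of a field's middle, one per field, within 0.35 rad of lengthwise; vials left (all of step 1 and all of step 4 and (horizontal distance between fitting_a_center and field_1 below 0.018 m or horizontal distance between fitting_a_center and field_2 below 0.018 m or horizontal distance between fitting_a_center and field_3 below 0.018 m or horizontal distance between fitting_a_center and field_4 below 0.018 m) and angle between the y axis of each of fitting_a_center, fitting_b_center, fitting_g_center, fitting_h_center, valve_driver_center and the x axis of board, either way round below 0.35 rad and z of fitting_a_center in the frame of board between 0.012 and 0.026 m and angle between each of fitting_a_center, fitting_b_center, fitting_g_center, fitting_h_center, valve_driver_center's own y axis and vertical above 1.3 rad and (horizontal distance between fitting_b_center and field_1 below 0.018 m or horizontal distance between fitting_b_center and field_2 below 0.018 m or horizontal distance between fitting_b_center and field_3 below 0.018 m or horizontal distance between fitting_b_center and field_4 below 0.018 m) and z of fitting_b_center in the frame of board between 0.012 and 0.026 m and (horizontal distance between fitting_g_center and field_1 below 0.018 m or horizontal distance between fitting_g_center and field_2 below 0.018 m or horizontal distance between fitting_g_center and field_3 below 0.018 m or horizontal distance between fitting_g_center and field_4 below 0.018 m) and z of fitting_g_center in the frame of board between 0.012 and 0.026 m and (horizontal distance between fitting_h_center and field_1 below 0.018 m or horizontal distance between fitting_h_center and field_2 below 0.018 m or horizontal distance between fitting_h_center and field_3 below 0.018 m or horizontal distance between fitting_h_center and field_4 below 0.018 m) and z of fitting_h_center in the frame of board between 0.012 and 0.026 m and (horizontal distance between valve_driver_center and field_1 below 0.018 m or horizontal distance between valve_driver_center and field_2 below 0.018 m or horizontal distance between valve_driver_center and field_3 below 0.018 m or horizontal distance between valve_driver_center and field_4 below 0.018 m) and z of valve_driver_center in the frame of board between 0.012 and 0.026 m and horizontal distance between fitting_a_center and fitting_b_center above 0.032 m and horizontal distance between each of fitting_a_center, fitting_b_center and fitting_g_center above 0.032 m and horizontal distance between each of fitting_a_center, fitting_b_center, fitting_g_center and fitting_h_center above 0.032 m and horizontal distance between each of fitting_a_center, fitting_b_center, fitting_g_center, fitting_h_center and valve_driver_center above 0.032 m); the robot touches nothing.
It fails at once if A bystanding vial is knocked over or shifted by more than 3 cm (distance of any of vial_1_center, vial_2_center from where it was at the start of the episode above 0.03 m or angle between any of vial_1_center, vial_2_center's own z axis and vertical above 0.5 rad).
Of stir_bar_1, stir_bar_2 only 1 to 2 are there at a start; the rules pass over those that are not, and their reading is None.
Of fitting_a, fitting_b, fitting_g, fitting_h, valve_driver only 3 to 4 are there at a start; the rules pass over those that are not, and their reading is None.
At some moment in a run one of fitting_a, fitting_b, fitting_g, fitting_h, valve_driver may be knocked a few centimetres aside while the robot is not near it.
Once in a run the grip may slacken for a moment while it holds something.
It also fails if it takes over 210 s, if anything falls off the work surface, if the arm or the gripper's body presses on something with over 40 N, if the wrist force passes 120 N, or if a joint passes its speed limit or range.

## Robot

A 6-joint arm with a two-finger parallel gripper is mounted at the origin on a cart in front of the work surface, level with it; the furniture and walls round the work are solid. World frame = base frame: x ahead of the robot, y to its left, z up, the work surface at z = 0. Lengths are in m, angles in degrees, forces in N, time in s.
With the tool pointing down it reaches from about 0.3 to 0.75 m from the base axis. Payload 8.5 kg.
Tool frame: the origin (TCP) lies at the very end of the fingers, on their centre line; the grasp point (between the pads) lies 19 mm behind it; x points along the fingers, y is the direction in which the jaws open and shut, and the axes are right-handed (so a half turn about x gives the same grasp; the last joint's range is limited). The gripper opens to 85 mm and grips with 20 to 120 N. Pads are 22 mm wide; open, the fingers measure 114 mm over their backs; the gripper's body (76 mm by 85 mm) begins 54 mm behind the grasp point. The pads swing forward as they close: fully open they stand 13 mm farther back than shut.
Start: joints at [-81.377, 21.807, 74.336, -0, 83.858, -12.336], TCP at [0.197, -0.514, 0.231] pointing down, gripper open.
Joint ranges: [-178.18, 178.18], [-50.72, 133.34], [12.68, 142.11], [-81.47, 261.47], [9.98, 163.14], [-165.26, 165.26]. Speed limits (degrees/s): [136.94, 136.94, 180, 180, 180, 180].

## Interface

Orientations are given as a 3x3 rotation matrix whose columns are the frame's x, y, z axes.
In Python, from rig import sensors, cams, env gives the robot as it stands.
- The arm moves only by the shell command python3 -m crank 'ROWS' [FORCE]. ROWS is a JSON object of lists of equal length, an entry for each row: "hand": the closure in counts, from 0 (fully open) to 255 (shut); "translation": the shift along the tool's x, y, z in m, a list of three; "dr": the turn, a rotation vector about the tool's x, y, z in rad, a list of three. A call has 1 to 5 rows; each row is the pose to reach, as a shift and turn from the pose commanded when the call began, along the tool's axes at that moment; what a row does not reach only later rows make up. A row lasts 1/10 s, in which the tool goes at most 50 mm and 8.59 degrees, less where a joint would pass 70% of its speed; a pose out of reach is approached as far as the arm can. A call with a gripper value outside its range is refused whole. The fingers move at their own pace and stop on an object; FORCE is the grip in N (left out, the last holds). Time passes only in rows, so rows that repeat a pose let the fingers close. It gives the time, the measured TCP pose, the force and the opening at its end, in the units of the state.
- sensors.observe(): the state, without advancing time (a new reading comes with each control period).
- cams.get_image(name): name is "side" or "top" or "wrist"; returns (picture, depth): 400x640x3 uint8, blue, green, red; 400x640 float32, m along the optical axis (not along the pixel's ray), 0 where there is no reading.
- cams.calibration(name): a dict with "vertical_fov" (degrees; the focal length in pixels is half the picture's height over the tangent of half this angle, whatever the lens; pixels are square), "cx", "cy" (the principal point, pixels), "extrinsics" (4x4, takes a point from camera to world coordinates). Camera axes: x right, y down, z forward; pixel columns grow to the right and rows downward; lengths in m; the calibration is good to about 2 mm. A picture is of the moment at which its call begins: read the wrist's pose just before it. calibration takes no time and is no camera call; for the wrist camera it gives the pose at the moment of the call.
- env.close_job(): hands the job in, once; it reports no verdict.
The state is a dict: "time_s": time; "q": joint angles; "qvel": joint speeds; "joint_efforts": joint torques, N m; "position": TCP position; "tool_rot": TCP orientation; "ft_force": force on the tool from outside, world axes, zero at the start; "wrist_torque": the same for the moment, N m; "grip_width": finger opening in m.
Only numpy, scipy, OpenCV 4.12 (cv2) and the standard library are available. Lean on these libraries where they do the work, as an engineer would, in place of code of your own. Each camera call takes 0.05 s, during which the arm holds its last target. There are 200 camera calls.

## Working session

There is one attempt and no reset: what is moved stays moved. The work goes in short steps, Python scripts to look and compute and a shell command to move; the robot and the scene stay as the last step left them, time stands still between calls to the robot, and variables do not carry over. Pictures are saved under pics/ and viewed, about 12 in all and at most 16, crops included, and the job is handed in when it is done.

```bash
ls; mkdir -p pics; cat > h.py <<'E'
import numpy as np, cv2
from rig import sensors, cams, env
def cam(n):
    c=cams.calibration(n); f=200/np.tan(np.radians(c["vertical_fov"])/2)
    return c,f
def proj(c,f,P):
    T=np.linalg.inv(np.array(c["extrinsics"])); p=T[:3,:3]@np.array(P)+T[:3,3]
    return f*p[0]/p[2]+c["cx"], f*p[1]/p[2]+c["cy"]
def ray(c,f,u,v,z):
    E=np.array(c["extrinsics"]); d=E[:3,:3]@np.array([(u-c["cx"])/f,(v-c["cy"])/f,1])
    o=E[:3,3]; return o+d*(z-o[2])/d[2]
def cloud(c,f,D):
    E=np.array(c["extrinsics"]); v,u=np.mgrid[0:400,0:640]
    P=np.stack([(u-c["cx"])/f*D,(v-c["cy"])/f*D,D],-1)
    return P@E[:3,:3].T+E[:3,3]
E
python3 - <<'E'
from h import *
for n in ["top","side"]:
    c,f=cam(n); I,D=cams.get_image(n); cv2.imwrite(f"pics/{n}0.png",I); np.savez(f"{n}0.npz",I=I,D=D)
    print(n,c,f)
s=sensors.observe(); print(s["position"],s["tool_rot"],s["grip_width"])
E
```

```text
pics
top {'vertical_fov': 57.85152628815484, 'cx': 323.88561028752645, 'cy': 197.1276049051989, 'extrinsics': array([[ 2.34866658e-02, -9.98971592e-01,  3.87831767e-02,
         5.20908626e-01],
       [-9.99724016e-01, -2.34890646e-02,  3.93870277e-04,
        -5.37580254e-02],
       [ 5.17515328e-04, -3.87817239e-02, -9.99247572e-01,
         1.25434579e+00],
       [ 0.00000000e+00,  0.00000000e+00,  0.00000000e+00,
         1.00000000e+00]])} 361.914649721438
side {'vertical_fov': 42.24603871653622, 'cx': 319.3820327484849, 'cy': 200.5359171949566, 'extrinsics': array([[-0.7661255 , -0.48373398,  0.42314673, -0.00923694],
       [-0.6425121 ,  0.5920126 , -0.4865175 ,  0.63226465],
       [-0.01516315, -0.64461036, -0.76436088,  1.16664463],
       [ 0.        ,  0.        ,  0.        ,  1.        ]])} 517.6927431886038
[ 0.19669753 -0.513347    0.23078592] [[-2.00520328e-04  3.57693654e-01 -9.33838964e-01]
 [ 1.27334614e-03 -9.33838134e-01 -3.57693609e-01]
 [-9.99999169e-01 -1.26082508e-03 -2.68214303e-04]] 0.08535993276200747
```

View pics/top0.png

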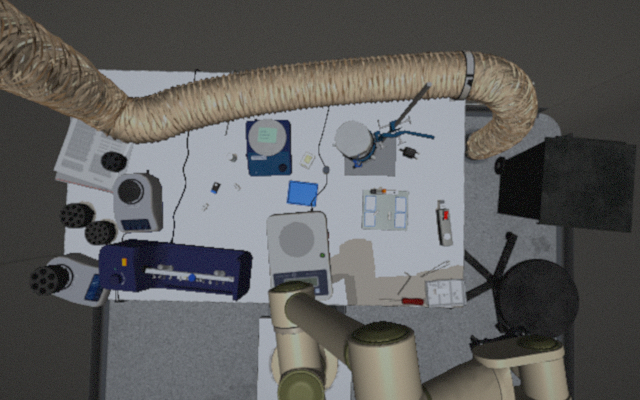

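View pics/side0.png

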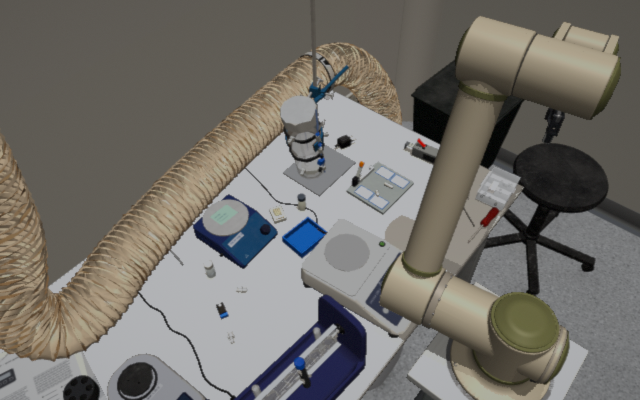

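```bash
python3 - <<'E'
import numpy as np,cv2
I=np.load("top0.npz")["I"]
a=cv2.resize(I[175:250,350:470],None,fx=5,fy=5,interpolation=cv2.INTER_CUBIC)
b=cv2.resize(I[140:220,190:340],None,fx=4,fy=4,interpolation=cv2.INTER_CUBIC)
w=np.zeros((700,600,3),np.uint8); w[:375,:600]=a; w[375:695]=b[:, :600]
w=w[:600] if 0 else w
cv2.imwrite("pics/crop1.png",cv2.resize(np.hstack([a,np.zeros((375,0,3),np.uint8)]),None,fx=1.3,fy=1.3))
cv2.imwrite("pics/crop2.png",b)
E
```

```text
(no output)
```

View pics/crop1.png

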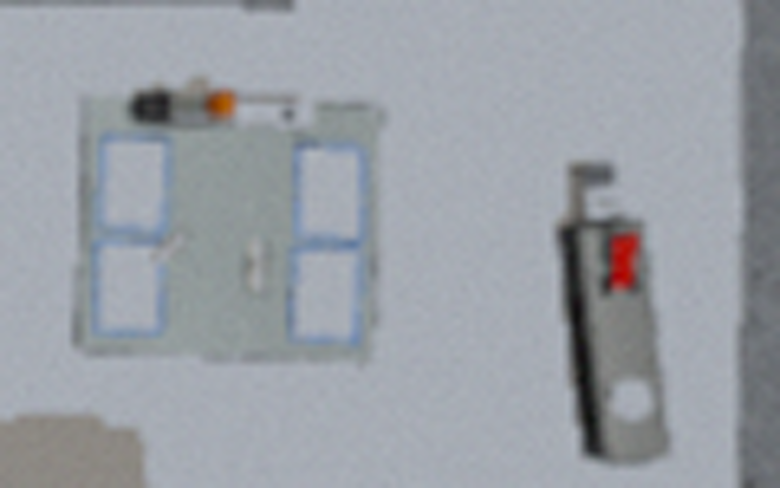

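View pics/crop2.png

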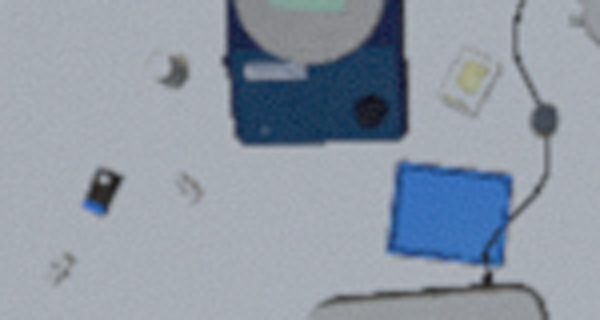

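```bash
python3 - <<'E'
from h import *
z=np.load("top0.npz"); I,D=z["I"],z["D"]; c,f=cam("top")
P=cloud(c,f,D); hsv=cv2.cvtColor(I,cv2.COLOR_BGR2HSV)
# blue outlines of fields
def q(m,n,zp,lo=3):
    k,l,st,ce=cv2.connectedComponentsWithStats(m.astype(np.uint8))
    for i in range(1,k):
        if st[i,4]>=lo: print(n,st[i],ce[i].round(1),ray(c,f,*ce[i],zp).round(4))
sub=np.zeros((400,640),bool); sub[175:250,355:470]=1
red=(hsv[...,1]>170)&((hsv[...,0]<5)|(hsv[...,0]>175))&(hsv[...,2]>120)&sub; q(red,"red",.05)
org=(hsv[...,1]>150)&(abs(hsv[...,0].astype(int)-12)<7)&(hsv[...,2]>120)&sub; q(org,"org",.078)
s2=np.zeros_like(sub); s2[170:215,280:325]=1
bl=(abs(hsv[...,0].astype(int)-106)<10)&(hsv[...,1]>130)&s2; q(bl,"tray",.02,30)
ys,xs=np.nonzero(bl); r=cv2.minAreaRect(np.stack([xs,ys],1).astype(np.float32)); print(r,[ray(c,f,*p,.024).round(4) for p in cv2.boxPoints(r)])
for n,u,v,zz in [("bUL",350+85/6.5,175+95/6.5,.01),("bUR",350+380/6.5,175+103/6.5,.01),("bLL",350+77/6.5,175+345/6.5,.01),("bLR",350+370/6.5,175+360/6.5,.01),
 ("f2",350+135/6.5,175+185/6.5,.01),("f1",350+129/6.5,175+288/6.5,.01),("f4",350+331/6.5,175+192/6.5,.01),("f3",350+326/6.5,175+295/6.5,.01),
 ("sbA",375.4,213,.015),("sbB",389.2,215.5,.015),("caseTopFL",350+578/6.5,175+222/6.5,.038),("FR",350+638/6.5,175+222/6.5,.038),("BL",350+605/6.5,175+460/6.5,.038),("BR",350+665/6.5,175+455/6.5,.038),("bladeEnd",350+578/6.5,175+165/6.5,.026),
 ("driver",215.7,187.5,.01),("g1",237,187,.008),("g2",205.5,206.7,.008),("vial1",232,157,.05),("blob",326,170,.05)]:
    print(n,round(u,1),round(v,1),ray(c,f,u,v,zz).round(4), "depth z",P[int(round(v)),int(round(u)),2].round(3))
print("balance",P[225:290,275:325,2].max(), "tower",np.nanmax(P[100:180,340:420,2]),"blue scale",P[120:180,250:290,2].max())
E
```

```text
red [444 211   4   8  24] [445.2 214.6] [ 0.5189 -0.4579  0.05  ]
org [383 190   3   2   6] [384.  190.5] [ 0.5928 -0.2484  0.078 ]
tray [280 170  11   5  42] [285.2 171.9] [0.652  0.0812 0.02  ]
tray [287 181  31  25 634] [302. 193.] [0.5812 0.0218 0.02  ]
((297.5204772949219, 187.32595825195312), (38.616031646728516, 32.657127380371094), 6.709836483001709) [array([0.5507, 0.1077, 0.024 ]), array([0.6617, 0.0978, 0.024 ]), array([ 0.6493, -0.0334,  0.024 ]), array([ 0.5384, -0.0231,  0.024 ])]
bUL 363.1 189.6 [ 0.5983 -0.1876  0.01  ] depth z 0.013
bUR 408.5 190.8 [ 0.5977 -0.3439  0.01  ] depth z 0.002
bLL 361.8 228.1 [ 0.4661 -0.1859  0.01  ] depth z 0.008
bLR 406.9 230.4 [ 0.4618 -0.3406  0.01  ] depth z 0.002
f2 370.8 203.5 [ 0.5512 -0.215   0.01  ] depth z 0.012
f1 369.8 219.3 [ 0.4967 -0.2128  0.01  ] depth z 0.012
f4 400.9 204.5 [ 0.5499 -0.3187  0.01  ] depth z 0.013
f3 400.2 220.4 [ 0.4955 -0.3169  0.01  ] depth z 0.013
sbA 375.4 213 [ 0.5188 -0.2307  0.015 ] depth z 0.024
sbB 389.2 215.5 [ 0.5114 -0.2781  0.015 ] depth z 0.019
caseTopFL 438.9 209.2 [ 0.5368 -0.4406  0.038 ] depth z 0.034
FR 448.2 209.2 [ 0.5375 -0.4716  0.038 ] depth z 0.002
BL 443.1 245.8 [ 0.4146 -0.4559  0.038 ] depth z 0.034
BR 452.3 245.0 [ 0.4179 -0.4867  0.038 ] depth z -0.0
bladeEnd 438.9 200.4 [ 0.5667 -0.4441  0.026 ] depth z -0.002
driver 215.7 187.5 [0.5936 0.32   0.01  ] depth z 0.015
g1 237 187 [0.5972 0.2472 0.008 ] depth z 0.013
g2 205.5 206.7 [0.5267 0.3534 0.008 ] depth z 0.007
vial1 232 157 [0.6947 0.2571 0.05  ] depth z 0.051
blob 326 170 [ 0.6585 -0.0582  0.05  ] depth z 0.051
balance 1.2543457905527313 tower 1.2543457905527313 blue scale 1.2543457905527313
```

```bash
cat >> h.py <<'E'
def to(x,y,z,psi=None):
    "from the measured pose: shift in tool axes, turn about tool x"
    s=sensors.observe(); R=np.array(s["tool_rot"]); p=np.array(s["position"])
    ps=np.degrees(np.arctan2(R[1,1],R[0,1])); t=R.T@(np.array([x,y,z])-p)
    print("to",[x,y,z],"shift",t.round(4), "drx", None if psi is None else round(float(np.radians(-((psi-ps+180)%360-180))),4))
def st():
    s=sensors.observe(); R=np.array(s["tool_rot"])
    print("t",round(s["time_s"],2),"p",np.round(s["position"],4),"psi",round(float(np.degrees(np.arctan2(R[1,1],R[0,1]))),2),"tilt",R[:,0].round(3),"F",np.round(s["ft_force"],1),"w",round(s["grip_width"],4))
def snap(n,tag):
    c,f=cam(n); I,D=cams.get_image(n); cv2.imwrite(f"pics/{tag}.png",I); np.savez(tag+".npz",I=I,D=D,E=c["extrinsics"],f=f,cx=c["cx"],cy=c["cy"])
    return c,f,I,D
E
python3 -m crank '{"hand":[0,0,0,0,0],"translation":[[0,-0.02,-0.05],[0,-0.04,-0.1],[0,-0.06,-0.15],[0,-0.07,-0.19],[-0.03,-0.07,-0.19]],"dr":[[0.14,0,0],[0.28,0,0],[0.392,0,0],[0.392,0,0],[0.392,0,0]]}' 
python3 -c "
from h import *
st(); to(0.46,-0.255,0.26,-91.5)"
```

```text
time_s: 0.6
position: [0.3515, -0.3756, 0.2586]
tool_rot: [[-0.003, -0.021, -1.0], [0.008, -1.0, 0.021], [-1.0, -0.008, 0.003]]
ft_force: [-0.3, -1.1, 0.3]
grip_width: 0.0855
t 0.6 p [ 0.3515 -0.3756  0.2586] psi -91.21 tilt [-0.003  0.008 -1.   ] F [-0.3 -1.1  0.3] w 0.0855
to [0.46, -0.255, 0.26] shift [-0.0008 -0.1228 -0.1059] drx 0.0051
```

```bash

python3 -m crank '{"hand":[0,0,0,0,0],"translation":[[0,-0.035,-0.03],[0,-0.07,-0.06],[0,-0.105,-0.09],[0,-0.123,-0.106],[0,-0.123,-0.106]],"dr":[[0,0,0],[0,0,0],[0,0,0],[0,0,0],[0,0,0]]}' >/dev/null
python3 -c "
from h import *
st(); c,f,I,D=snap('wrist','w1'); print(c['extrinsics'].round(3)); st()"
```

```text
t 1.1 p [ 0.4597 -0.2577  0.261 ] psi -91.27 tilt [-0.     0.001 -1.   ] F [-1.1 -1.   0.1] w 0.0853
[[-0.022 -0.954 -0.298  0.536]
 [-1.     0.02   0.008 -0.258]
 [-0.002  0.298 -0.955  0.403]
 [ 0.     0.     0.     1.   ]]
t 1.15 p [ 0.4588 -0.2591  0.261 ] psi -91.36 tilt [-0.001  0.    -1.   ] F [ 0.  -1.1  1. ] w 0.0855
```

View pics/w1.png

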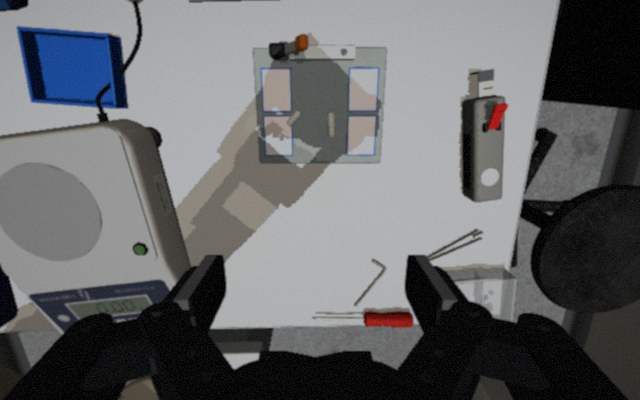

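```bash
cat > m.py <<'E'
from h import *
z=np.load("w1.npz"); I,D=z["I"],z["D"]; c=dict(extrinsics=z["E"],cx=float(z["cx"]),cy=float(z["cy"])); f=float(z["f"])
P=cloud(c,f,D)
print(f)
hsv=cv2.cvtColor(I,cv2.COLOR_BGR2HSV)
def q(m,n,zp,lo=15):
    k,l,st,ce=cv2.connectedComponentsWithStats(m.astype(np.uint8))
    for i in range(1,k):
        if st[i,4]>=lo:
            ys,xs=np.nonzero(l==i); w=[ray(c,f,a,b,zp)[:2] for a,b in zip(xs,ys)]
            r=cv2.minAreaRect((np.array(w)*1000).astype(np.float32)); print(n,st[i],ce[i].round(1),np.round(r[0],1),np.round(r[1],1),round(r[2],1))
H=P[...,2]
sub=np.zeros((400,640),bool); sub[65:165,255:385]=1
q((H>.0145)&(H<.03)&sub,"bars",.015)
sub=np.zeros((400,640),bool); sub[60:205,455:515]=1
q((H>.030)&(H<.045)&sub,"case",.038)
q((H>.015)&(H<.030)&sub&(np.arange(400)[:,None]<100),"blade",.026)
sub=np.zeros((400,640),bool); sub[30:62,300:360]=1
q((H>.017)&(H<.026)&sub,"strip",.022)
sub=np.zeros((400,640),bool); sub[20:115,10:135]=1
q((hsv[...,1]>130)&(abs(hsv[...,0].astype(int)-108)<12)&sub,"tray",.02)
# fields: blue outlines
sub=np.zeros((400,640),bool); sub[60:160,255:385]=1
b=((hsv[...,1]>90)&(abs(hsv[...,0].astype(int)-108)<12)&sub)
q(cv2.dilate(b.astype(np.uint8),np.ones((2,2))),"fields",.01)
for u,v in [(254,48),(386,47),(381,162),(259,163)]: print(ray(c,f,u,v,.01).round(4))
E
python3 m.py
```

```text
309.1173871013432
bars [287 111  14  16 119] [293.8 118.2] [ 518.3 -231.4] [ 9.2 21.3] 42.1
bars [328 112   8  26 164] [331.5 124.3] [ 510.  -276.9] [ 8.6 29.8] 89.9
case [ 471   96   35  107 3023] [487.  151.1] [ 476.5 -459.1] [123.2  37.9] 7.3
blade [472  69  25  31 449] [485.2  84. ] [ 552.1 -451. ] [30.1 27.4] 7.5
strip [300  46  56  14 734] [328.9  52.7] [ 589.6 -272.6] [62.1 13.3] 88.7
tray [  18   27  109   81 7043] [72.6 67. ] [578.9  18.9] [112.   79.5] 84.3
fields [349  67  24   6  73] [360.2  68.3] [ 573.4 -311.5] [ 4.8 27.3] 6.0
fields [261  68   8   3  18] [264.2  68.7] [ 575.2 -198.7] [8.3 2.2] 88.7
fields [377  68   3  10  22] [378.4  72.1] [ 568.4 -332.4] [10.   2.3] 2.3
fields [274 111   8   2  16] [277.5 111.5] [ 526.8 -211.2] [8.6 1.2] 88.8
[ 0.5979 -0.1882  0.01  ]
[ 0.5956 -0.3405  0.01  ]
[ 0.4617 -0.3404  0.01  ]
[ 0.4637 -0.1838  0.01  ]
```

```bash
python3 -m crank '{"hand":[165,165,165,165,165],"translation":[[0.04,0.01,-0.02],[0.08,0.018,-0.04],[0.12,0.018,-0.051],[0.16,0.018,-0.051],[0.195,0.018,-0.051]],"dr":[[0,0,0],[0,0,0],[-0.02,0,0],[-0.02,0,0],[-0.02,0,0]]}' 
python3 -c "
from h import *
to(0.51,-0.277,0.013,-90)"
```

```text
time_s: 1.65
position: [0.5077, -0.2803, 0.064]
tool_rot: [[-0.001, -0.007, -1.0], [0.001, -1.0, 0.007], [-1.0, -0.001, 0.001]]
ft_force: [1.1, 0.1, -0.1]
grip_width: 0.0299
to [0.51, -0.277, 0.013] shift [ 0.051  -0.0033 -0.0023] drx -0.0074
```

```bash
python3 -m crank '{"hand":[165,165,165,255,255],"translation":[[0.03,-0.003,-0.002],[0.051,-0.003,-0.002],[0.051,-0.003,-0.002],[0.051,-0.003,-0.002],[0.051,-0.003,-0.002]],"dr":[[0,0,0],[0,0,0],[0,0,0],[0,0,0],[0,0,0]]}' 30
python3 -m crank '{"hand":[255,255,255,255,255],"translation":[[0,0,0],[0,0,0],[0,0,0],[0,0,0],[0,0,0]],"dr":[[0,0,0],[0,0,0],[0,0,0],[0,0,0],[0,0,0]]}'
```

```text
time_s: 2.15
position: [0.5111, -0.2774, 0.0167]
tool_rot: [[0.002, -0.007, -1.0], [-0.002, -1.0, 0.007], [-1.0, 0.002, -0.002]]
ft_force: [1.3, -0.8, -0.5]
grip_width: 0.0088
time_s: 2.65
position: [0.5112, -0.2769, 0.0165]
tool_rot: [[0.001, -0.006, -1.0], [-0.002, -1.0, 0.006], [-1.0, 0.002, -0.001]]
ft_force: [-1.3, -0.7, 6.3]
grip_width: 0.0086
```

```bash
python3 -m crank '{"hand":[255,255,255,255,255],"translation":[[-0.04,0,0],[-0.08,0,0],[-0.12,0,0],[-0.12,0,0],[-0.12,0,0]],"dr":[[0,0,0],[0,0,0],[0,0,0],[0,0,0],[0,0,0]]}'
python3 -c "
from h import *
to(0.58,0.02,0.14,-90); snap('wrist','w2')"
```

```text
time_s: 3.15
position: [0.5109, -0.2764, 0.136]
tool_rot: [[0.001, -0.006, -1.0], [-0.001, -1.0, 0.006], [-1.0, 0.001, -0.001]]
ft_force: [0.1, 0.0, 0.3]
grip_width: 0.0083
to [0.58, 0.02, 0.14] shift [-0.0042 -0.2968 -0.0673] drx -0.006
```

View pics/w2.png

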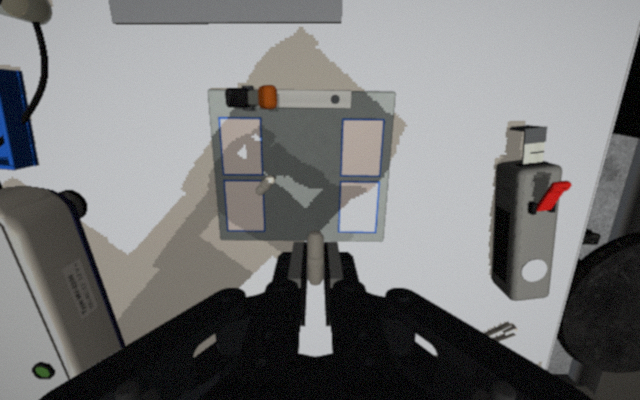

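The bar hangs between the fingertips at (315,258); the other lies at (265,183) on the board. On to the tray.

```bash
python3 -m crank '{"hand":[255,255,255,255,255],"translation":[[0,-0.045,-0.01],[0,-0.09,-0.02],[0,-0.135,-0.03],[0,-0.18,-0.04],[0,-0.225,-0.05]],"dr":[[0,0,0],[0,0,0],[0,0,0],[0,0,0],[0,0,0]]}' >/dev/null
python3 -m crank '{"hand":[255,255,255,255,255],"translation":[[0,-0.04,-0.01],[0,-0.072,-0.017],[0.03,-0.072,-0.017],[0.06,-0.072,-0.017],[0.1,-0.072,-0.017]],"dr":[[0,0,0],[0,0,0],[0,0,0],[0,0,0],[0,0,0]]}'
python3 -m crank '{"hand":[255,255,180,180,180],"translation":[[0,0,0],[0,0,0],[0,0,0],[0,0,0],[0,0,0]],"dr":[[0,0,0],[0,0,0],[0,0,0],[0,0,0],[0,0,0]]}'
python3 -m crank '{"hand":[180,180,180,165,165],"translation":[[-0.03,0,0],[-0.06,0,0],[-0.1,0,0],[-0.1,0.05,0],[-0.1,0.1,0]],"dr":[[0,0,0],[0,0,0],[0.14,0,0],[0.28,0,0],[0.42,0,0]]}'
python3 -c "
from h import *
st();to(0.518,-0.2314,0.06,-138)"
```

```text
time_s: 4.2
position: [0.5795, 0.0206, 0.0338]
tool_rot: [[0.0, -0.005, -1.0], [-0.0, -1.0, 0.005], [-1.0, 0.0, -0.0]]
ft_force: [-0.3, -0.6, -0.6]
grip_width: 0.0086
time_s: 4.7
position: [0.5802, 0.0201, 0.0366]
tool_rot: [[0.002, -0.006, -1.0], [-0.0, -1.0, 0.006], [-1.0, 0.0, -0.002]]
ft_force: [-0.6, -0.6, 0.5]
grip_width: 0.0252
time_s: 5.2
position: [0.5796, -0.0802, 0.1376]
tool_rot: [[0.004, -0.416, -0.909], [-0.001, -0.909, 0.416], [-1.0, -0.0, -0.004]]
ft_force: [1.3, 0.0, -0.7]
grip_width: 0.0303
t 5.2 p [ 0.5796 -0.0802  0.1376] psi -114.57 tilt [ 0.004 -0.001 -1.   ] F [ 1.3  0.  -0.7] w 0.0303
to [0.518, -0.2314, 0.06] shift [ 0.0776  0.1631 -0.0066] drx 0.4089
```

```bash
python3 -m crank '{"hand":[165,165,165,165,165],"translation":[[0,0.04,0],[0,0.085,-0.003],[0,0.13,-0.005],[0.04,0.163,-0.007],[0.077,0.163,-0.007]],"dr":[[0.1,0,0],[0.2,0,0],[0.3,0,0],[0.409,0,0],[0.409,0,0]]}'
python3 -c "
from h import *
st();to(0.518,-0.2314,0.013,-138)"
```

```text
time_s: 5.7
position: [0.5175, -0.2352, 0.059]
tool_rot: [[0.004, -0.746, -0.666], [-0.003, -0.666, 0.746], [-1.0, -0.0, -0.005]]
ft_force: [0.3, 0.5, -0.2]
grip_width: 0.0303
t 5.7 p [ 0.5175 -0.2352  0.059 ] psi -138.27 tilt [ 0.004 -0.003 -1.   ] F [ 0.3  0.5 -0.2] w 0.0303
to [0.518, -0.2314, 0.013] shift [ 0.046  -0.0029  0.0027] drx -0.0048
```

```bash
python3 -m crank '{"hand":[165,165,165,255,255],"translation":[[0.03,-0.002,0.001],[0.045,-0.002,0.001],[0.045,-0.002,0.001],[0.045,-0.002,0.001],[0.045,-0.002,0.001]],"dr":[[0,0,0],[0,0,0],[0,0,0],[0,0,0],[0,0,0]]}' 30
python3 -m crank '{"hand":[255,255,255,255,255],"translation":[[0,0,0],[0,0,0],[-0.04,0,0],[-0.08,0,0],[-0.12,0,0]],"dr":[[0,0,0],[0,0,0],[0,0,0],[0,0,0],[0,0,0]]}'
python3 -c "
from h import *
to(0.592,0.022,0.135,-90)"
```

```text
time_s: 6.2
position: [0.5195, -0.2295, 0.0148]
tool_rot: [[0.002, -0.741, -0.671], [-0.002, -0.671, 0.741], [-1.0, -0.001, -0.003]]
ft_force: [0.5, -0.1, -0.4]
grip_width: 0.009
time_s: 6.7
position: [0.5187, -0.2289, 0.1352]
tool_rot: [[0.0, -0.741, -0.671], [-0.0, -0.671, 0.741], [-1.0, -0.0, -0.0]]
ft_force: [0.7, 0.2, -0.1]
grip_width: 0.0088
to [0.592, 0.022, 0.135] shift [ 2.000e-04 -2.227e-01  1.368e-01] drx -0.8352
```

```bash
python3 -m crank '{"hand":[255,255,255,255,255],"translation":[[0,-0.04,0.028],[0,-0.08,0.056],[0,-0.12,0.085],[0,-0.16,0.113],[0,-0.2,0.141]],"dr":[[-0.14,0,0],[-0.28,0,0],[-0.42,0,0],[-0.56,0,0],[-0.7,0,0]]}' >/dev/null
python3 -c "
from h import *
st(); to(0.58,0.042,0.037,-90)"
```

```text
t 7.2 p [0.5726 0.0117 0.134 ] psi -97.42 tilt [ 0.001 -0.    -1.   ] F [ 1.  -0.7 -1.4] w 0.0088
to [0.58, 0.042, 0.037] shift [ 0.097  -0.031  -0.0033] drx -0.1295
```

```bash
python3 -m crank '{"hand":[255,255,255,255,255],"translation":[[0,-0.031,-0.003],[0.04,-0.031,-0.003],[0.08,-0.031,-0.003],[0.098,-0.031,-0.003],[0.098,-0.031,-0.003]],"dr":[[-0.13,0,0],[-0.13,0,0],[-0.13,0,0],[-0.13,0,0],[-0.13,0,0]]}'
python3 -m crank '{"hand":[180,180,180,180,180],"translation":[[0,0,0],[0,0,0],[0,0,0],[-0.05,0,0],[-0.1,0,0]],"dr":[[0,0,0],[0,0,0],[0,0,0],[0,0,0],[0,0,0]]}'
python3 -m crank '{"hand":[0,0,0,0,0],"translation":[[-0.05,0.05,0],[-0.08,0.1,0.01],[-0.1,0.15,0.03],[-0.1,0.2,0.05],[-0.1,0.245,0.07]],"dr":[[0,0,0],[0,0,0],[0,0,0],[0,0,0],[0,0,0]]}'
python3 -c "
from h import *
snap('wrist','w3'); st()"
```

```text
time_s: 7.7
position: [0.5783, 0.0403, 0.0333]
tool_rot: [[-0.005, -0.005, -1.0], [0.001, -1.0, 0.005], [-1.0, -0.001, 0.005]]
ft_force: [0.1, 0.1, 0.4]
grip_width: 0.0088
time_s: 8.2
position: [0.5792, 0.04, 0.1367]
tool_rot: [[-0.002, -0.005, -1.0], [0.0, -1.0, 0.005], [-1.0, -0.0, 0.002]]
ft_force: [0.1, -0.1, 1.1]
grip_width: 0.0252
time_s: 8.7
position: [0.5218, -0.173, 0.2348]
tool_rot: [[0.003, -0.005, -1.0], [-0.002, -1.0, 0.005], [-1.0, 0.002, -0.003]]
ft_force: [1.1, 1.0, -0.6]
grip_width: 0.0853
t 8.75 p [ 0.5196 -0.1793  0.2348] psi -90.59 tilt [ 0.002 -0.005 -1.   ] F [-0.5 -7.2  0.6] w 0.0853
```

View pics/w3.png

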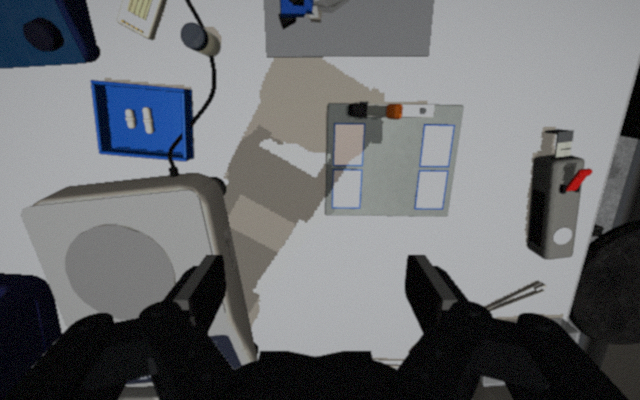

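Both bars are in the tray ((131,118),(148,120)) and the board is clear. I re-measure the board and rule from this clean view.

```bash
cat > m2.py <<'E'
from h import *
def load(tag):
    z=np.load(tag+".npz"); I,D=z["I"],z["D"]; c=dict(extrinsics=z["E"],cx=float(z["cx"]),cy=float(z["cy"])); f=float(z["f"])
    return I,D,c,f,cloud(c,f,D)
def rects(m,n,c,f,zp,lo=15):
    k,l,st,ce=cv2.connectedComponentsWithStats(m.astype(np.uint8))
    for i in range(1,k):
        if st[i,4]>=lo:
            ys,xs=np.nonzero(l==i); w=[ray(c,f,a,b,zp)[:2] for a,b in zip(xs,ys)]
            r=cv2.minAreaRect((np.array(w)*1000).astype(np.float32)); print(n,st[i],ce[i].round(1),np.round(r[0],1),np.round(r[1],1),round(r[2],1))
def box(u0,u1,v0,v1):
    s=np.zeros((400,640),bool); s[v0:v1,u0:u1]=1; return s
E
python3 - <<'E'
from m2 import *
I,D,c,f,P=load("w3"); H=P[...,2]
rects((H>.030)&(H<.045)&box(520,600,120,270),"case",c,f,.038)
rects((H>.015)&(H<.030)&box(535,585,120,152),"blade",c,f,.026)
rects((H>.045)&(H<.065)&box(550,600,150,210),"lever",c,f,.052,5)
rects((H>.017)&(H<.028)&box(325,470,90,125),"strip",c,f,.022)
rects((H>.005)&(H<.015)&box(315,475,90,230),"plate",c,f,.010,200)
hsv=cv2.cvtColor(I,cv2.COLOR_BGR2HSV)
w=((hsv[...,1]>110)&(abs(hsv[...,0].astype(int)-108)<14)&box(325,465,115,215))
rects(w,"blue",c,f,.01)
# plate mask by hue edges
g=cv2.cvtColor(I,cv2.COLOR_BGR2GRAY)
for u,v in [(328,104),(464,105),(448,216),(325,215)]: print(ray(c,f,u,v,.01).round(4))
E
```

```text
case [ 541  157   44  103 3096] [561.4 209.3] [ 477.7 -457.5] [124.2  39.4] 7.1
blade [551 130  23  22 359] [563.8 140.3] [ 556.9 -448.1] [23.9 25.7] 2.2
lever [569 169  24  21 249] [579.6 177.8] [ 520.4 -456.3] [13.5 26.9] 57.0
strip [368 104  21   2  40] [378.  104.5] [ 596.8 -241. ] [21.9  1. ] 89.8
strip [401 104  34  14 424] [418.  110.7] [ 590.2 -284.8] [37.2 13.8] 89.8
plate [  325   103   139   114 13256] [391. 163.] [ 530.  -262.4] [154.9 135. ] 89.0
[ 0.5976 -0.1866  0.01  ]
[ 0.5958 -0.3411  0.01  ]
[ 0.4616 -0.3394  0.01  ]
[ 0.4637 -0.1839  0.01  ]
```

```bash
python3 -m crank '{"hand":[0,0,0,0,0],"translation":[[0,0.05,0.008],[0.01,0.1,0.016],[0.03,0.15,0.024],[0.06,0.2,0.032],[0.09,0.25,0.04]],"dr":[[0,0,0],[-0.05,0,0],[-0.1,0,0],[-0.136,0,0],[-0.136,0,0]]}'
python3 -c "
from h import *
st();to(0.477,-0.459,0.06,-82.8);to(0.477,-0.459,0.008,-82.8)"
```

```text
time_s: 9.25
position: [0.484, -0.4024, 0.1553]
tool_rot: [[0.002, 0.131, -0.991], [-0.002, -0.991, -0.131], [-1.0, 0.002, -0.001]]
ft_force: [0.9, -0.0, 0.2]
grip_width: 0.0856
t 9.25 p [ 0.484  -0.4024  0.1553] psi -82.47 tilt [ 0.002 -0.002 -1.   ] F [ 0.9 -0.   0.2] w 0.0856
to [0.477, -0.459, 0.06] shift [0.0953 0.0551 0.0145] drx 0.0058
to [0.477, -0.459, 0.008] shift [0.1473 0.055  0.0145] drx 0.0058
```

```bash
python3 -m crank '{"hand":[0,0,0,0,0],"translation":[[0,0,0],[0,0.03,0.014],[0.03,0.03,0.014],[0.06,0.03,0.014],[0.06,0.03,0.014]],"dr":[[0,0,0],[0.006,0,0],[0.006,0,0],[0.006,0,0],[0.006,0,0]]}'
python3 -c "
from h import *
st();to(0.477,-0.459,0.008,-82.8)"
```

```text
time_s: 9.75
position: [0.4735, -0.4303, 0.0922]
tool_rot: [[-0.004, 0.124, -0.992], [0.005, -0.992, -0.124], [-1.0, -0.006, 0.003]]
ft_force: [-0.2, 0.0, -0.5]
grip_width: 0.0858
t 9.75 p [ 0.4735 -0.4303  0.0922] psi -82.86 tilt [-0.004  0.005 -1.   ] F [-0.2  0.  -0.5] w 0.0858
to [0.477, -0.459, 0.008] shift [ 0.0841  0.0294 -0.0001] drx -0.001
```

```bash
python3 -m crank '{"hand":[0,0,0,0,0],"translation":[[0,0.029,-0.001],[0.02,0.029,-0.001],[0.05,0.029,-0.001],[0.084,0.029,-0.001],[0.084,0.029,-0.001]],"dr":[[0,0,0],[0,0,0],[0,0,0],[0,0,0],[0,0,0]]}'
python3 -m crank '{"hand":[255,255,255,255,255],"translation":[[0,0,0],[0,0,0],[0,0,0],[0,0,0],[0,0,0]],"dr":[[0,0,0],[0,0,0],[0,0,0],[0,0,0],[0,0,0]]}' 60
python3 -m crank '{"hand":[255,255,255,255,255],"translation":[[0,0,0],[0,0,0],[0,0,0],[0,0,0],[0,0,0]],"dr":[[0,0,0],[0,0,0],[0,0,0],[0,0,0],[0,0,0]]}'

```

```text
time_s: 10.25
position: [0.4785, -0.459, 0.0089]
tool_rot: [[-0.003, 0.125, -0.992], [0.005, -0.992, -0.125], [-1.0, -0.005, 0.003]]
ft_force: [0.8, 1.1, -0.2]
grip_width: 0.0854
time_s: 10.75
position: [0.4799, -0.4619, 0.0133]
tool_rot: [[0.003, 0.124, -0.992], [-0.004, -0.992, -0.124], [-1.0, 0.004, -0.002]]
ft_force: [1.1, -1.2, 7.1]
grip_width: 0.0351
time_s: 11.25
position: [0.4799, -0.4619, 0.0133]
tool_rot: [[0.003, 0.124, -0.992], [-0.004, -0.992, -0.124], [-1.0, 0.004, -0.002]]
ft_force: [0.7, -1.6, 5.9]
grip_width: 0.035
```

```bash
python3 -m crank '{"hand":[255,255,255,255,255],"translation":[[-0.02,0,0],[-0.04,0,0],[-0.07,0,0],[-0.1,0,0],[-0.1,0,0]],"dr":[[0,0,0],[0,0,0],[0,0,0],[0,0,0],[0,0,0]]}' 60
python3 -c "
from h import *
st();to(0.500,-0.263,0.11,-91.2)"
```

```text
time_s: 11.75
position: [0.4802, -0.4619, 0.1155]
tool_rot: [[0.005, 0.125, -0.992], [-0.006, -0.992, -0.125], [-1.0, 0.007, -0.004]]
ft_force: [0.5, 0.9, -3.2]
grip_width: 0.0348
t 11.75 p [ 0.4802 -0.4619  0.1155] psi -82.84 tilt [ 0.005 -0.006 -1.   ] F [ 0.5  0.9 -3.2] w 0.0348
to [0.5, -0.263, 0.11] shift [ 0.0043 -0.1949 -0.0444] drx 0.1458
```

```bash
python3 -m crank '{"hand":[255,255,255,255,255],"translation":[[0,-0.02,-0.004],[0,-0.05,-0.01],[0,-0.08,-0.018],[0,-0.11,-0.025],[0,-0.14,-0.032]],"dr":[[0.03,0,0],[0.06,0,0],[0.1,0,0],[0.146,0,0],[0.146,0,0]]}' >/dev/null
python3 -c "
from h import *
st();to(0.500,-0.263,0.11,-91.2)"
```

```text
t 12.25 p [ 0.4928 -0.316   0.1095] psi -91.3 tilt [-0.002  0.002 -1.   ] F [ 1.9  0.4 -3.8] w 0.0348
to [0.5, -0.263, 0.11] shift [-0.0004 -0.0531 -0.006 ] drx -0.0018
```

```bash
python3 -m crank '{"hand":[255,255,255,255,255],"translation":[[0,-0.025,-0.003],[0,-0.045,-0.006],[0,-0.05,-0.006],[0,-0.05,-0.006],[0,-0.05,-0.006]],"dr":[[0,0,0],[0,0,0],[0,0,0],[0,0,0],[0,0,0]]}' >/dev/null
python3 -c "
from h import *
st(); snap('wrist','w4'); snap('side','s4')"
```

```text
t 12.75 p [ 0.5003 -0.2686  0.1104] psi -91.24 tilt [-0.  0. -1.] F [-0.3 -0.4 -4.4] w 0.035
```

View pics/w4.png

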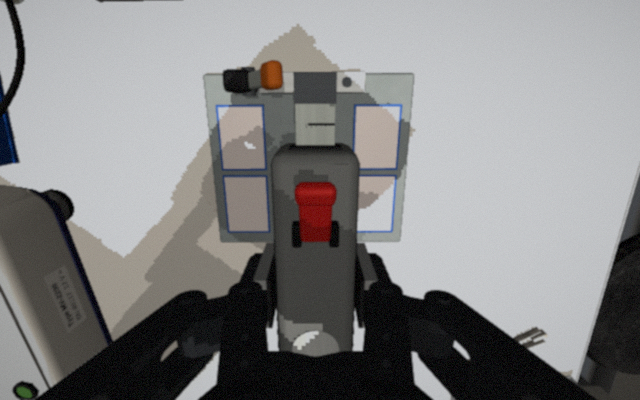

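```bash
python3 - <<'E'
from m2 import *
I,D,c,f,P=load("w4"); H=P[...,2]
for n,b in [("blade",box(302,329,76,135)),("casetop",box(283,350,160,180)),("case2",box(285,350,255,300)),("strip",box(341,362,74,92)),("stripL",box(284,293,74,92))]:
    print(n,np.median(H[b]).round(4), P[b].reshape(-1,3).min(0).round(4),P[b].reshape(-1,3).max(0).round(4))
zb=float(np.median(H[box(302,329,76,135)])); zc=float(np.median(H[box(283,350,160,180)]))
rects((abs(H-zb)<.006)&box(285,345,60,145),"blade",c,f,zb)
rects((abs(H-zc)<.006)&box(260,370,140,300),"case",c,f,zc)
rects((H>.005)&(H<.015)&box(195,425,65,245),"plate",c,f,.010,200)
rects((H>.018)&(H<.027)&box(335,375,65,100),"stripR",c,f,.022,20)
for u,v in [(204,75),(413,73),(401,241),(218,240)]: print(ray(c,f,u,v,.01).round(4))
E
```

```text
blade 0.1224 [ 0.5641 -0.2738  0.1197] [ 0.5868 -0.2629  0.2522]
casetop 0.134 [ 0.5476 -0.2814  0.1318] [ 0.5767 -0.2554  0.2522]
case2 0.1342 [ 0.4924 -0.282   0.132 ] [ 0.5767 -0.2533  0.2522]
strip 0.0215 [ 0.5767 -0.3012  0.0195] [ 0.5953 -0.2687  0.2522]
stripL 0.0212 [ 0.5767 -0.2687  0.0197] [ 0.5962 -0.2467  0.2522]
blade [ 292   72   47   73 2971] [315.1 107.2] [ 574.2 -268.5] [19.2 27.8] 88.8
case [  260   151   110   149 10774] [315.3 228.7] [ 526.1 -267.2] [47.  65.9] 88.8
plate [ 335   73   80  169 9369] [378.6 149.6] [ 529.4 -311.4] [ 57.5 133.9] 89.0
plate [  204    74    93   169 10435] [246.  156.8] [ 530.6 -219.4] [ 66.8 134.2] 89.0
stripR [337  72  29  21 598] [350.9  82. ] [ 589.8 -293.9] [19.8 13.1] 88.8
[ 0.5976 -0.1879  0.01  ]
[ 0.5957 -0.3402  0.01  ]
[ 0.462  -0.3397  0.01  ]
[ 0.4662 -0.183   0.01  ]
```

```bash
python3 -m crank '{"hand":[255,255,255,255,255],"translation":[[0,-0.004,-0.01],[0,-0.0045,-0.019],[0,-0.0045,-0.019],[0.02,-0.0045,-0.019],[0.045,-0.0045,-0.019]],"dr":[[0,0,0],[0,0,0],[0,0,0],[0,0,0],[0,0,0]]}'
python3 -m crank '{"hand":[255,255,255,255,255],"translation":[[0.01,0,0],[0.025,0,0],[0.038,0,0],[0.038,0,0],[0.038,0,0]],"dr":[[0,0,0],[0,0,0],[0,0,0],[0,0,0],[0,0,0]]}'
python3 -c "
from h import *
st(); snap('wrist','w5')
from m2 import *
I,D,c,f,P=load('w5'); H=P[...,2]
zb=.035
for lo,hi,n in [(.028,.044,'blade'),(.044,.056,'case')]: rects((H>lo)&(H<hi)&box(250,390,40,230),n,c,f,(lo+hi)/2,40)
print(np.median(H[box(290,345,170,180)]))
"
```

```text
time_s: 13.35
position: [0.5203, -0.2642, 0.0662]
tool_rot: [[0.002, -0.021, -1.0], [-0.002, -1.0, 0.021], [-1.0, 0.002, -0.002]]
ft_force: [-0.1, 0.3, -4.4]
grip_width: 0.0351
time_s: 13.85
position: [0.5198, -0.2639, 0.0282]
tool_rot: [[0.0, -0.021, -1.0], [-0.0, -1.0, 0.021], [-1.0, 0.0, -0.0]]
ft_force: [0.6, -0.2, -4.2]
grip_width: 0.0353
t 13.85 p [ 0.5198 -0.2639  0.0282] psi -91.21 tilt [ 0. -0. -1.] F [ 0.6 -0.2 -4.2] w 0.0353
blade [ 276   72   80   82 3346] [315.  111.7] [ 591.7 -264. ] [34.3 32.6] 88.8
case [ 271  148   90   82 4973] [315.3 184.1] [ 562.5 -263.3] [35.1 33.8] 88.8
0.05204398208393669
```

```bash
python3 -m crank '{"hand":[255,255,255,255,255],"translation":[[0.0015,0,0],[0.003,0,0],[0.003,0,0],[0.003,0,0.008],[0.003,0,0.015]],"dr":[[0,0,0],[0,0,0],[0,0,0],[0,0,0],[0,0,0]]}' 80
python3 -m crank '{"hand":[255,255,255,255,255],"translation":[[0,0,0.005],[0,0,0.01],[0,0,0.015],[0,0,0.02],[0,0,0.02]],"dr":[[0,0,0],[0,0,0],[0,0,0],[0,0,0],[0,0,0]]}' 80
python3 -c "
from h import *
st(); snap('wrist','w6')
from m2 import *
I,D,c,f,P=load('w6'); H=P[...,2]
rects((H>.028)&(H<.044)&box(295,335,10,230),'b',c,f,.036,40)
print(np.median(H[box(290,345,170,180)]))
"
```

```text
time_s: 14.4
position: [0.5045, -0.2635, 0.0251]
tool_rot: [[0.001, -0.021, -1.0], [-0.001, -1.0, 0.021], [-1.0, 0.001, -0.001]]
ft_force: [3.8, 0.8, -4.8]
grip_width: 0.0348
time_s: 14.9
position: [0.4841, -0.2631, 0.025]
tool_rot: [[-0.0, -0.022, -1.0], [-0.0, -1.0, 0.022], [-1.0, 0.0, 0.0]]
ft_force: [3.4, -0.3, -3.2]
grip_width: 0.0347
t 14.9 p [ 0.4841 -0.2631  0.025 ] psi -91.24 tilt [-0. -0. -1.] F [ 3.4 -0.3 -3.2] w 0.0347
b [ 295   10   40  144 5606] [314.7  80.2] [ 566.7 -263. ] [16.5 53.3] 88.8
0.04869878086917261
```

View pics/w6.png

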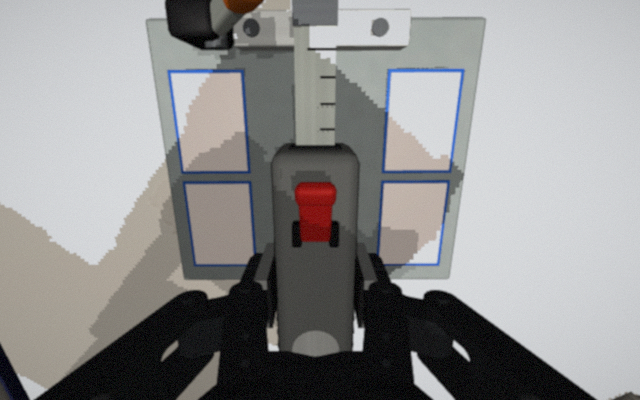

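Hooked: the blade is coming out (ticks at (327,77–130)), Fx ≈ 3.4 N. Continue drawing.

```bash
python3 -m crank '{"hand":[255,255,255,255,255],"translation":[[0,0,0.012],[0,0,0.025],[0,0,0.038],[0,0,0.05],[0,0,0.05]],"dr":[[0,0,0],[0,0,0],[0,0,0],[0,0,0],[0,0,0]]}' 80
python3 -m crank '{"hand":[255,255,255,255,255],"translation":[[0,0,0.01],[0,0,0.02],[0,0,0.03],[0,0,0.034],[0,0,0.034]],"dr":[[0,0,0],[0,0,0],[0,0,0],[0,0,0],[0,0,0]]}' 80
python3 -c "
from h import *
st(); c,f,I,D=snap('side','s7')
cv2.imwrite('pics/s7c.png',cv2.resize(I[120:260,300:480],None,fx=4,fy=4))
snap('wrist','w7')
from m2 import *
I,D,c,f,P=load('w7'); H=P[...,2]
print(np.median(H[box(290,345,170,180)]))
rects((H>.040)&(H<.056)&box(250,390,100,300),'case',c,f,.048,100)
rects((H>.005)&(H<.015)&box(40,600,0,330),'plate',c,f,.010,300)
"
```

```text
time_s: 15.45
position: [0.434, -0.262, 0.0251]
tool_rot: [[-0.0, -0.022, -1.0], [0.0, -1.0, 0.022], [-1.0, -0.0, 0.0]]
ft_force: [4.0, 0.2, -3.5]
grip_width: 0.0346
time_s: 15.95
position: [0.4009, -0.2615, 0.025]
tool_rot: [[0.0, -0.021, -1.0], [-0.0, -1.0, 0.021], [-1.0, 0.0, -0.0]]
ft_force: [4.9, -0.0, -4.4]
grip_width: 0.0345
t 15.95 p [ 0.4009 -0.2615  0.025 ] psi -91.23 tilt [ 0. -0. -1.] F [ 4.9 -0.  -4.4] w 0.0345
0.04876264481165533
case [  250   146   140   154 11637] [315.9 229.8] [ 427.6 -262.3] [60.9 68.1] 88.8
plate [  143     0   153   137 19285] [223.4  66.3] [ 492.2 -218.8] [66.7 59.3] 88.8
plate [  335     0   155   136 19508] [407.7  66.1] [ 490.6 -305.2] [67.6 58.8] 88.8
```

View pics/s7c.png

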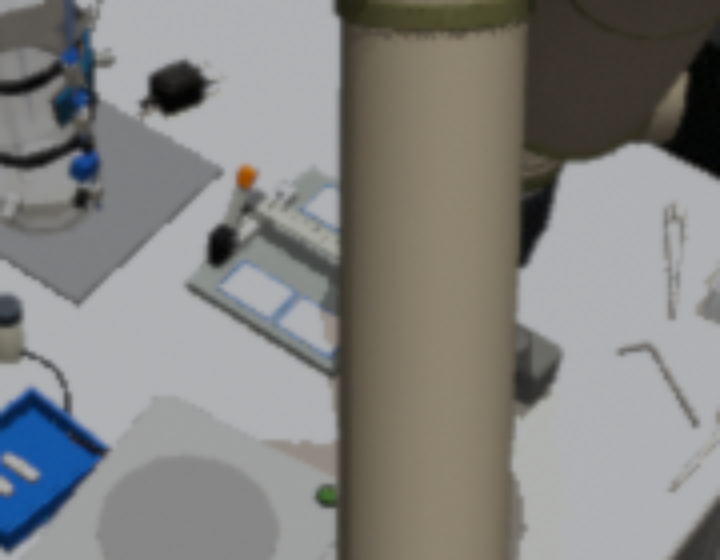

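Blade lies over the strip; the case has about 3 mm of margin behind the edge. A little more, then lower.

```bash
python3 -m crank '{"hand":[255,255,255,255,255],"translation":[[0,0,0.002],[0,0,0.003],[0.004,0,0.003],[0.008,0,0.003],[0.01,0,0.003]],"dr":[[0,0,0],[0,0,0],[0,0,0],[0,0,0],[0,0,0]]}' 80
python3 -m crank '{"hand":[255,255,255],"translation":[[0.001,0,0],[0.001,0,0],[0.001,0,0]],"dr":[[0,0,0],[0,0,0],[0,0,0]]}' 80
python3 -c "
from h import *
snap('wrist','w8')
from m2 import *
I,D,c,f,P=load('w8'); H=P[...,2]
print(np.median(H[box(290,345,170,180)]))"
```

```text
time_s: 16.55
position: [0.3979, -0.2613, 0.0146]
tool_rot: [[0.001, -0.021, -1.0], [-0.0, -1.0, 0.021], [-1.0, 0.0, -0.001]]
ft_force: [4.5, -0.3, 0.0]
grip_width: 0.0346
time_s: 16.85
position: [0.3976, -0.2612, 0.0138]
tool_rot: [[-0.0, -0.021, -1.0], [0.0, -1.0, 0.021], [-1.0, -0.0, 0.0]]
ft_force: [4.1, -0.7, -1.8]
grip_width: 0.0342
0.03781051979625792
```

```bash
python3 -m crank '{"hand":[255,255,255],"translation":[[0,0,-0.002],[0,0,-0.003],[0,0,-0.003]],"dr":[[0,0,0],[0,0,0],[0,0,0]]}' 40
python3 -m crank '{"hand":[255,255,255],"translation":[[0,0,-0.001],[0,0,-0.002],[0,0,-0.002]],"dr":[[0,0,0],[0,0,0],[0,0,0]]}' 40
python3 -m crank '{"hand":[255,255,255],"translation":[[0,0,-0.001],[0,0,-0.002],[0,0,-0.002]],"dr":[[0,0,0],[0,0,0],[0,0,0]]}' 40
```

```text
time_s: 17.2
position: [0.4008, -0.2613, 0.0139]
tool_rot: [[0.0, -0.021, -1.0], [-0.0, -1.0, 0.021], [-1.0, 0.0, -0.0]]
ft_force: [4.4, -1.3, -2.0]
grip_width: 0.0345
time_s: 17.5
position: [0.4027, -0.2613, 0.0139]
tool_rot: [[0.0, -0.021, -1.0], [-0.0, -1.0, 0.021], [-1.0, 0.0, -0.0]]
ft_force: [5.8, -1.0, -2.2]
grip_width: 0.0344
time_s: 17.8
position: [0.4035, -0.2612, 0.0139]
tool_rot: [[-0.003, -0.021, -1.0], [0.001, -1.0, 0.021], [-1.0, -0.0, 0.003]]
ft_force: [-3.8, -2.6, 2.0]
grip_width: 0.0344
```

```bash
python3 -m crank '{"hand":[90,90,90,90,90],"translation":[[0,0,0],[0,0,0],[0,0,0],[0,0,0],[0,0,0]],"dr":[[0,0,0],[0,0,0],[0,0,0],[0,0,0],[0,0,0]]}'
python3 -m crank '{"hand":[60,60,60,255,255],"translation":[[-0.03,0,0],[-0.06,0,0],[-0.09,0,0],[-0.1,0,0],[-0.1,0,-0.01]],"dr":[[0,0,0],[0,0,0],[0,0,0],[0,0,0],[0,0,0]]}'
python3 -c "
from h import *
st(); snap('wrist','w9')
from m2 import *
I,D,c,f,P=load('w9'); H=P[...,2]
hsv=cv2.cvtColor(I,cv2.COLOR_BGR2HSV)
rects((hsv[...,1]>170)&((hsv[...,0]<5)|(hsv[...,0]>175))&(hsv[...,2]>80),'red',c,f,.052)
rects((H>.030)&(H<.046)&box(250,390,130,350),'case',c,f,.038,200)
rects((H>.005)&(H<.015)&box(40,600,0,330),'plate',c,f,.010,300)
rects((H>.017)&(H<.030)&box(200,450,0,330),'blade',c,f,.025,300)
"
```

```text
time_s: 18.3
position: [0.4046, -0.2612, 0.0139]
tool_rot: [[-0.0, -0.021, -1.0], [0.0, -1.0, 0.021], [-1.0, -0.0, 0.0]]
ft_force: [0.3, 0.5, 0.5]
grip_width: 0.055
time_s: 18.8
position: [0.4147, -0.2617, 0.1147]
tool_rot: [[0.001, -0.022, -1.0], [-0.001, -1.0, 0.022], [-1.0, 0.001, -0.001]]
ft_force: [0.2, -0.2, -0.2]
grip_width: 0.0374
t 18.8 p [ 0.4147 -0.2617  0.1147] psi -91.26 tilt [ 0.001 -0.001 -1.   ] F [ 0.2 -0.2 -0.2] w 0.0374
red [305 162  20  34 554] [314.5 177.2] [ 441.8 -260.3] [12.8 23. ] 88.8
red [416 373  34  19 466] [430.  382.5] [ 262.5 -356.8] [30.3 19.6] 88.7
case [ 291  146   49  151 6392] [315.  222.8] [ 400.9 -259.8] [ 35.7 122.4] 88.8
plate [  205     0    99   145 13004] [257.1  69. ] [ 510.6 -219.3] [68.  99.4] 88.8
plate [  326     0   101   145 13260] [373.   69.1] [ 508.9 -305.1] [69.3 99.5] 88.9
plate [ 40  84  89 246 854] [ 71.  171.9] [398.2 -65.1] [222.1  11.8] 3.7
plate [488 306 112  18 832] [545.1 314.4] [ 295.  -473.6] [ 11.  103.9] 5.0
blade [ 293    0   45  148 3408] [314.6  72.1] [ 507.4 -262.1] [32.8 95.6] 88.8
```

View pics/w9.png

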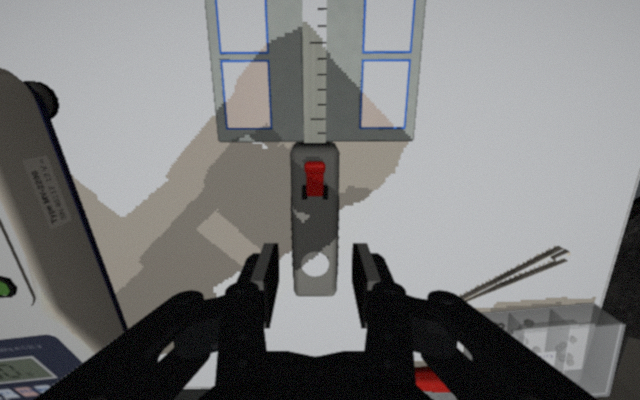

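```bash
python3 -m crank '{"hand":[255,255,255,255,255],"translation":[[0,-0.001,-0.02],[0,-0.001,-0.038],[0,-0.001,-0.038],[0.02,-0.001,-0.038],[0.045,-0.001,-0.038]],"dr":[[0,0,0],[0,0,0],[0,0,0],[0,0,0],[0,0,0]]}'
python3 -m crank '{"hand":[255,255,255,255,255],"translation":[[0.01,0,0],[0.015,0,0],[0.02,0,0],[0.024,0,0],[0.024,0,0]],"dr":[[0,0,0],[0,0,0],[0,0,0],[0,0,0],[0,0,0]]}'
python3 -m crank '{"hand":[255,255,255],"translation":[[0.002,0,0],[0.004,0,0],[0.004,0,0]],"dr":[[0,0,0],[0,0,0],[0,0,0]]}'
```

```text
time_s: 19.35
position: [0.4524, -0.2611, 0.0677]
tool_rot: [[-0.0, -0.021, -1.0], [0.0, -1.0, 0.021], [-1.0, -0.0, 0.0]]
ft_force: [1.0, -0.2, -0.5]
grip_width: 0.0002
time_s: 19.85
position: [0.4529, -0.2615, 0.0455]
tool_rot: [[0.001, -0.021, -1.0], [-0.001, -1.0, 0.021], [-1.0, 0.001, -0.001]]
ft_force: [1.1, 0.8, 1.1]
grip_width: -0.0
time_s: 20.15
position: [0.4532, -0.2618, 0.0445]
tool_rot: [[0.003, -0.021, -1.0], [-0.003, -1.0, 0.021], [-1.0, 0.003, -0.003]]
ft_force: [-7.3, 6.2, 33.6]
grip_width: -0.0002
```

```bash
python3 -m crank '{"hand":[255,255,255,255,255],"translation":[[-0.03,0,0],[-0.07,0,0],[-0.09,0,-0.01],[-0.09,-0.02,-0.05],[-0.09,-0.04,-0.09]],"dr":[[0,0,0],[0,0,0],[0,0,0],[0,0,0],[0,0,0]]}'
python3 -c "
from h import *
st(); to(.5917,-.2162,.12); to(.5917,-.2162,.070)"
```

```text
time_s: 20.65
position: [0.5444, -0.2234, 0.1324]
tool_rot: [[0.002, -0.023, -1.0], [-0.002, -1.0, 0.023], [-1.0, 0.002, -0.002]]
ft_force: [0.1, -0.1, 0.5]
grip_width: 0.0
t 20.65 p [ 0.5444 -0.2234  0.1324] psi -91.33 tilt [ 0.002 -0.002 -1.   ] F [ 0.1 -0.1  0.5] w 0.0
to [0.5917, -0.2162, 0.12] shift [ 0.0125 -0.0083 -0.0471] drx None
to [0.5917, -0.2162, 0.07] shift [ 0.0625 -0.0084 -0.047 ] drx None
```

```bash
python3 -m crank '{"hand":[255,255,255,255,255],"translation":[[0,-0.008,-0.025],[0,-0.012,-0.047],[0.02,-0.012,-0.047],[0.045,-0.012,-0.047],[0.0625,-0.012,-0.047]],"dr":[[0,0,0],[0,0,0],[0,0,0],[0,0,0],[0,0,0]]}'
python3 -m crank '{"hand":[255,255,255,255,255],"translation":[[0,0.01,0],[0,0.02,0],[0,0.03,0],[0,0.04,0],[0,0.05,0]],"dr":[[0,0,0],[0,0,0],[0,0,0],[0,0,0],[0,0,0]]}'
python3 -m crank '{"hand":[255,255,255,255,255],"translation":[[0,0.008,0],[0.01,0.008,0],[0.02,0.01,0],[0.03,0.01,0],[0.03,0.01,0]],"dr":[[0,0,0],[0,0,0],[0,0,0],[0,0,0],[0,0,0]]}'
python3 -c "
from h import *
st()"
```

```text
time_s: 21.15
position: [0.5903, -0.212, 0.0671]
tool_rot: [[-0.001, -0.021, -1.0], [0.0, -1.0, 0.021], [-1.0, -0.0, 0.001]]
ft_force: [0.3, -0.6, -1.1]
grip_width: -0.0002
time_s: 21.65
position: [0.5898, -0.2635, 0.0692]
tool_rot: [[0.001, -0.022, -1.0], [-0.001, -1.0, 0.022], [-1.0, 0.001, -0.001]]
ft_force: [-0.6, 0.5, -0.3]
grip_width: 0.0002
time_s: 22.15
position: [0.5891, -0.2718, 0.0368]
tool_rot: [[-0.002, -0.021, -1.0], [0.001, -1.0, 0.021], [-1.0, -0.001, 0.002]]
ft_force: [0.5, 0.4, -0.8]
grip_width: -0.0
t 22.15 p [ 0.5891 -0.2718  0.0368] psi -91.2 tilt [-0.002  0.001 -1.   ] F [ 0.5  0.4 -0.8] w -0.0
```

```bash
python3 -m crank '{"hand":[255,255,255],"translation":[[0.002,0,0],[0.004,0,0],[0.004,0,0]],"dr":[[0,0,0],[0,0,0],[0,0,0]]}'
python3 -m crank '{"hand":[255,255,255],"translation":[[0.001,0,0],[0.002,0,0],[0.002,0,0]],"dr":[[0,0,0],[0,0,0],[0,0,0]]}'
```

```text
time_s: 22.45
position: [0.5895, -0.2719, 0.0357]
tool_rot: [[0.0, -0.021, -1.0], [-0.0, -1.0, 0.021], [-1.0, 0.0, -0.0]]
ft_force: [-1.7, 1.9, 8.9]
grip_width: 0.0001
time_s: 22.75
position: [0.5897, -0.2719, 0.0353]
tool_rot: [[0.001, -0.021, -1.0], [-0.001, -1.0, 0.021], [-1.0, 0.001, -0.001]]
ft_force: [-6.5, 4.0, 20.1]
grip_width: 0.0001
```

Clamp lever bottomed. Retreat up and back and look at everything.

```bash
python3 -m crank '{"hand":[255,255,255,255,255],"translation":[[-0.04,0,0],[-0.08,0,0],[-0.12,0,0.03],[-0.16,0,0.07],[-0.2,0,0.11]],"dr":[[0,0,0],[0,0,0],[0,0,0],[0,0,0],[0,0,0]]}'
python3 -m crank '{"hand":[0,0,0,0],"translation":[[0,0,0.05],[0,0,0.06],[0,0,0.06],[0,0,0.06]],"dr":[[0,0,0],[0,0,0],[0,0,0],[0,0,0]]}'
python3 -c "
from h import *
st(); snap('wrist','w10')"
```

```text
time_s: 23.25
position: [0.4875, -0.2694, 0.2244]
tool_rot: [[-0.0, -0.02, -1.0], [0.0, -1.0, 0.02], [-1.0, -0.0, 0.0]]
ft_force: [-0.1, -0.3, 0.3]
grip_width: -0.0001
time_s: 23.65
position: [0.4295, -0.269, 0.223]
tool_rot: [[0.0, -0.021, -1.0], [0.0, -1.0, 0.021], [-1.0, -0.0, -0.0]]
ft_force: [0.2, 0.1, 0.5]
grip_width: 0.058
t 23.65 p [ 0.4295 -0.269   0.223 ] psi -91.21 tilt [ 0.  0. -1.] F [0.2 0.1 0.5] w 0.058
```

View pics/w10.png

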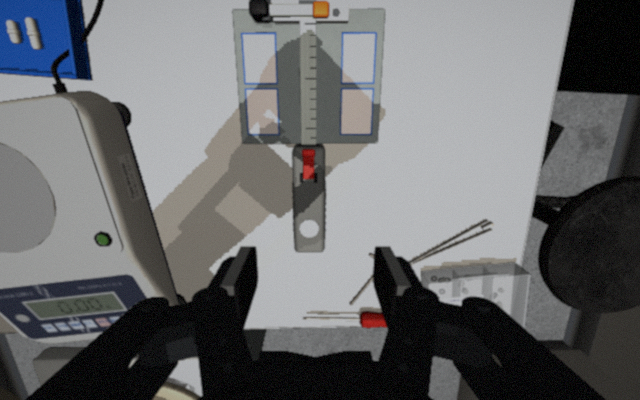

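Photo state is good: clamp orange grip at (320,9) across the blade, red lever down (309,165), case tight to the edge. Now to the parts.

```bash
python3 -m crank '{"hand":[0,0,0,0,0],"translation":[[0,-0.05,-0.006],[0,-0.1,-0.012],[0,-0.15,-0.018],[0,-0.2,-0.025],[0,-0.25,-0.03]],"dr":[[0,0,0],[0,0,0],[0,0,0],[0,0,0],[0,0,0]]}' >/dev/null
python3 -m crank '{"hand":[0,0,0,0,0],"translation":[[0,-0.05,0],[0,-0.1,0],[0,-0.15,0],[0,-0.2,0],[0,-0.25,0]],"dr":[[0,0,0],[0,0,0],[0,0,0],[0,0,0],[0,0,0]]}' >/dev/null
python3 -m crank '{"hand":[0,0,0,0],"translation":[[0,-0.04,0],[0,-0.06,0],[0,-0.06,0],[0,-0.06,0]],"dr":[[0,0,0],[0,0,0],[0,0,0],[0,0,0]]}' >/dev/null
python3 -c "
from h import *
st(); snap('wrist','w11'); print(np.round(sensors.observe()['q'],1))
from m2 import *
I,D,c,f,P=load('w11'); H=P[...,2]
m=(H>.006)&(H<.04); m[235:]=0
rects(m,'hi',c,f,.012,30)"
```

```text
t 25.1 p [0.4705 0.2892 0.2223] psi -91.13 tilt [-0.001 -0.001 -1.   ] F [ 0.2 -0.2  0.4] w 0.0854
[ 19.2  22.4  74.9  -0.   82.8 110.4]
hi [  26    0  116  215 3860] [103.5 107.2] [519.4 543.3] [129.9 239.4] 72.1
hi [165   0  22 138 689] [176.6  64.7] [578.8 436.8] [ 21.7 135.8] 80.6
hi [396   0 111   9 523] [436.4   2.5] [638.  152.7] [109.2   7. ] 88.9
hi [ 446   16  194  219 5233] [556.1  86.4] [528.9  63.1] [160.9 268.1] 36.1
hi [268  37  29  43 741] [281.9  57.7] [592.  323.4] [20.3 37.4] 67.6
hi [341  38  23  28 280] [351.7  51.7] [596.9 250.8] [26.7 15.1] 47.2
hi [560  49  15  31 294] [567.4  64. ] [580.2  23.8] [29.1 11.8] 3.0
hi [543  52  13  22 206] [548.9  62.5] [582.2  43.7] [11.5 20.3] 88.9
hi [245 113  20  26 259] [254.6 125.3] [523.2 357.7] [15.3 28.8] 44.9
hi [  37  182  225   53 1607] [131.  226.9] [428.8 497.1] [277.1  66.2] 88.9
hi [  0 205  16  30 361] [  6.1 220.5] [415.3 667.6] [17.5 39.5] 72.0
```

View pics/w11.png

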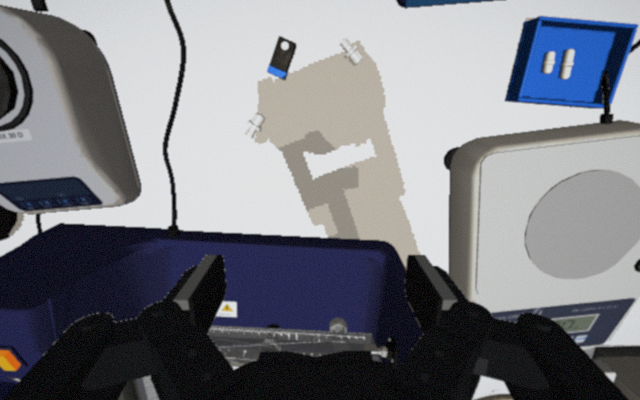

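```bash
python3 -c "
from h import *
I=cv2.imread('pics/w11.png')
g=lambda u,v:cv2.resize(I[v-22:v+22,u-22:u+22],(260,260),interpolation=cv2.INTER_CUBIC)
cv2.imwrite('pics/c11.png',np.hstack([g(282,58),g(351,52),g(255,125)]))"
```

```text
(no output)
```

View pics/c11.png

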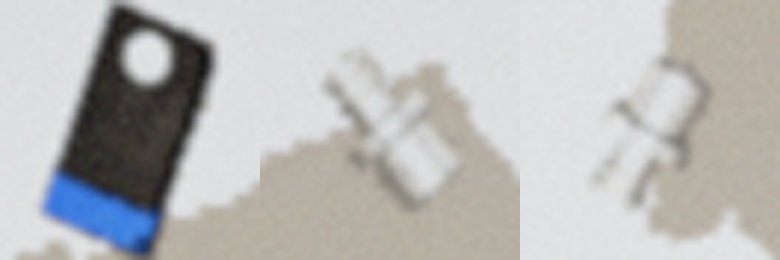

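```bash
python3 -c "
from h import *
to(.592,.3234,.06,-112.4)"
python3 -m crank '{"hand":[135,135,135,135,135],"translation":[[0.03,-0.01,-0.03],[0.06,-0.02,-0.06],[0.09,-0.032,-0.09],[0.12,-0.032,-0.122],[0.162,-0.032,-0.122]],"dr":[[0.09,0,0],[0.18,0,0],[0.27,0,0],[0.371,0,0],[0.371,0,0]]}'
python3 -c "
from h import *
st(); to(.592,.3234,.007,-112.4)"
```

```text
to [0.592, 0.3234, 0.06] shift [ 0.1624 -0.0375 -0.1208] drx 0.37
time_s: 25.65
position: [0.5974, 0.3165, 0.0605]
tool_rot: [[0.005, -0.388, -0.922], [0.001, -0.922, 0.388], [-1.0, -0.003, -0.004]]
ft_force: [0.2, -0.4, -0.2]
grip_width: 0.0401
t 25.65 p [0.5974 0.3165 0.0605] psi -112.81 tilt [ 0.005  0.001 -1.   ] F [ 0.2 -0.4 -0.2] w 0.0401
to [0.592, 0.3234, 0.007] shift [ 0.0535 -0.0041  0.0079] drx -0.0071
```

```bash
python3 -m crank '{"hand":[135,135,135,135,255],"translation":[[0.01,-0.004,0.007],[0.03,-0.004,0.007],[0.053,-0.004,0.007],[0.053,-0.004,0.007],[0.053,-0.004,0.007]],"dr":[[0,0,0],[0,0,0],[0,0,0],[0,0,0],[0,0,0]]}' 40
python3 -m crank '{"hand":[255,255,255,255,255],"translation":[[0,0,0],[0,0,0],[0,0,0],[0,0,0],[0,0,0]],"dr":[[0,0,0],[0,0,0],[0,0,0],[0,0,0],[0,0,0]]}'
python3 -m crank '{"hand":[255,255,255,255,255],"translation":[[-0.03,0,0],[-0.06,0,0],[-0.1,0,0],[-0.14,0,0],[-0.14,0,0]],"dr":[[0,0,0],[0,0,0],[0,0,0],[0,0,0],[0,0,0]]}'
python3 -c "
from h import *
st();c,f,I,D=snap('wrist','w12')
to(.5497,-.2117,.15,-91.2)"
```

```text
time_s: 26.15
position: [0.5883, 0.3245, 0.0097]
tool_rot: [[0.001, -0.382, -0.924], [0.0, -0.924, 0.382], [-1.0, -0.001, -0.001]]
ft_force: [-0.2, -0.1, -0.1]
grip_width: 0.027
time_s: 26.65
position: [0.5889, 0.3247, 0.0104]
tool_rot: [[0.003, -0.382, -0.924], [0.001, -0.924, 0.382], [-1.0, -0.002, -0.002]]
ft_force: [-1.5, 0.1, 7.6]
grip_width: 0.0172
time_s: 27.15
position: [0.5902, 0.3252, 0.1555]
tool_rot: [[0.012, -0.382, -0.924], [0.004, -0.924, 0.382], [-1.0, -0.008, -0.009]]
ft_force: [0.5, 0.5, -0.3]
grip_width: 0.0171
t 27.15 p [0.5902 0.3252 0.1555] psi -112.46 tilt [ 0.012  0.004 -1.   ] F [ 0.5  0.5 -0.3] w 0.0171
to [0.5497, -0.2117, 0.15] shift [ 5.000e-04  5.108e-01 -1.686e-01] drx -0.3711
```

View pics/w12.png

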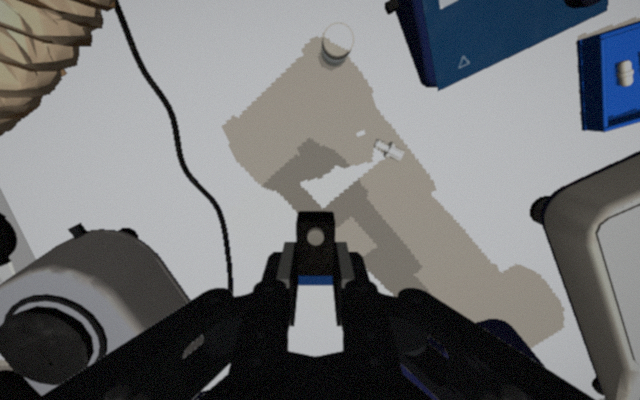

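Driver is held squarely (316,240); the vial stands at (337,42).

```bash
python3 -c "
from m2 import *
I,D,c,f,P=load('w3'); print('balance z',np.percentile(P[190:300,60:220,2],[5,50,95]).round(3), P[190:240,40:200].reshape(-1,3).max(0).round(3))
I,D,c,f,P=load('w12'); H=P[...,2]
m=(H>.006)&(H<.03)&box(365,412,130,170)
ys,xs=np.nonzero(m); w=np.array([ray(c,f,a,b,.010)[:2]*1000 for a,b in zip(xs,ys)]); ev=np.linalg.eigh(np.cov(w.T)); v=ev[1][:,1]; print(w.mean(0),np.degrees(np.arctan2(v[1],v[0])),len(w)); rects(m,'fit1',c,f,.01)
I,D,c,f,P=load('w11'); H=P[...,2]
for b in [box(330,372,32,72),box(235,275,105,145)]:
    m=(H>.006)&(H<.03)&b
    ys,xs=np.nonzero(m); w=np.array([ray(c,f,a,b_,.010)[:2]*1000 for a,b_ in zip(xs,ys)]); ev=np.linalg.eigh(np.cov(w.T)); v=ev[1][:,1]; print(w.mean(0),np.degrees(np.arctan2(v[1],v[0])),len(w))
"
python3 -m crank '{"hand":[255,255,255,255,255],"translation":[[-0.01,0.045,-0.015],[-0.01,0.09,-0.025],[-0.01,0.135,-0.035],[-0.01,0.18,-0.045],[-0.01,0.225,-0.055]],"dr":[[-0.07,0,0],[-0.14,0,0],[-0.21,0,0],[-0.28,0,0],[-0.371,0,0]]}' 40
python3 -c "
from h import *
st();to(.4945,-.2102,.16,-91.2)"
```

```text
balance z [0.066 0.077 0.268] [0.598 0.18  0.377]
[597.06101838 250.05738544] -138.62485208353814 340
fit1 [375 139  30  23 340] [390.3 150.2] [597.7 250.6] [28.2 15.4] 38.9
[596.76705679 250.14399869] -138.1100917634841 280
[523.90908473 357.44311277] 145.90863786606045 259
time_s: 27.7
position: [0.5518, 0.0938, 0.1574]
tool_rot: [[-0.001, -0.018, -1.0], [-0.0, -1.0, 0.018], [-1.0, 0.0, 0.001]]
ft_force: [1.3, 0.7, 0.4]
grip_width: 0.0177
t 27.7 p [0.5518 0.0938 0.1574] psi -91.02 tilt [-0.001 -0.    -1.   ] F [1.3 0.7 0.4] w 0.0177
to [0.4945, -0.2102, 0.16] shift [-0.0025  0.305   0.0519] drx 0.0031
```

```bash
python3 -m crank '{"hand":[255,255,255,255,255],"translation":[[0,0.045,0.01],[0,0.09,0.02],[0,0.135,0.03],[0,0.18,0.04],[0,0.225,0.05]],"dr":[[0,0,0],[0,0,0],[0,0,0],[0,0,0],[0,0,0]]}' 40 >/dev/null
python3 -c "
from h import *
st();to(.4945,-.2102,.022,-91.2)"
```

```text
t 28.2 p [ 0.497  -0.1299  0.1575] psi -91.22 tilt [-0.001  0.001 -1.   ] F [-0.1 -1.3 -0.1] w 0.0178
to [0.4945, -0.2102, 0.022] shift [0.1355 0.0804 0.0006] drx -0.0003
```

```bash
python3 -m crank '{"hand":[255,255,255,255,255],"translation":[[0,0.045,0.001],[0,0.078,0.001],[0.03,0.078,0.001],[0.07,0.078,0.001],[0.1,0.078,0.001]],"dr":[[0,0,0],[0,0,0],[0,0,0],[0,0,0],[0,0,0]]}' 40
python3 -c "
from h import *
st();to(.4945,-.2102,.022,-91.2)"
```

```text
time_s: 28.7
position: [0.4944, -0.2061, 0.0557]
tool_rot: [[-0.002, -0.022, -1.0], [0.002, -1.0, 0.022], [-1.0, -0.002, 0.002]]
ft_force: [0.5, -0.4, 0.3]
grip_width: 0.0176
t 28.7 p [ 0.4944 -0.2061  0.0557] psi -91.26 tilt [-0.002  0.002 -1.   ] F [ 0.5 -0.4  0.3] w 0.0176
to [0.4945, -0.2102, 0.022] shift [ 0.0337  0.0042 -0.0003] drx -0.0011
```

```bash
python3 -m crank '{"hand":[255,255,255,255,255],"translation":[[0.015,0.004,0],[0.028,0.004,0],[0.033,0.004,0],[0.033,0.004,0],[0.033,0.004,0]],"dr":[[0,0,0],[0,0,0],[0,0,0],[0,0,0],[0,0,0]]}' 40
python3 -m crank '{"hand":[135,135,135,135,135],"translation":[[0,0,0],[0,0,0],[0,0,0],[-0.03,0,0],[-0.07,0,0]],"dr":[[0,0,0],[0,0,0],[0,0,0],[0,0,0],[0,0,0]]}' 40
python3 -m crank '{"hand":[135,135,135,135,135],"translation":[[-0.04,0,0],[-0.07,0,0],[-0.07,0,0.01],[-0.07,0,0.03],[-0.07,0,0.05]],"dr":[[0,0,0],[0,0,0],[0,0,0],[0,0,0],[0,0,0]]}' 40
python3 -c "
from m2 import *
st(); snap('wrist','w13')
I,D,c,f,P=load('w13'); H=P[...,2]
rects((H>.016)&(H<.040)&box(150,310,20,300),'drv',c,f,.028,40)
to(.5968,.2502,.15,-50)"
```

```text
time_s: 29.2
position: [0.4956, -0.2104, 0.0255]
tool_rot: [[0.0, -0.021, -1.0], [-0.0, -1.0, 0.021], [-1.0, 0.0, -0.0]]
ft_force: [-0.1, 0.7, -0.0]
grip_width: 0.0174
time_s: 29.7
position: [0.4946, -0.2099, 0.0947]
tool_rot: [[-0.003, -0.021, -1.0], [0.002, -1.0, 0.021], [-1.0, -0.002, 0.003]]
ft_force: [0.3, -0.0, 0.5]
grip_width: 0.0403
time_s: 30.2
position: [0.4443, -0.2089, 0.1645]
tool_rot: [[-0.001, -0.021, -1.0], [0.001, -1.0, 0.021], [-1.0, -0.0, 0.001]]
ft_force: [0.2, -0.3, -0.8]
grip_width: 0.0399
t 30.2 p [ 0.4443 -0.2089  0.1645] psi -91.19 tilt [-0.001  0.001 -1.   ] F [ 0.2 -0.3 -0.8] w 0.0399
drv [305 106   5  42 174] [307.4 127.6] [ 500.5 -201.2] [ 3.6 35.2] 88.5
drv [ 150  130   48  164 1373] [171.6 216.6] [416.8 -68.2] [167.9  11. ] 6.1
to [0.5968, 0.2502, 0.15] shift [ 0.0146 -0.4618 -0.1451] drx -0.7194
```

```bash
python3 -c "
from m2 import *
I,D,c,f,P=load('w13'); H=P[...,2]
rects((H>.016)&(H<.040)&box(280,350,60,200),'drv',c,f,.028,40)"
python3 -m crank '{"hand":[160,160,160,160,160],"translation":[[0,-0.045,-0.014],[0,-0.09,-0.028],[0,-0.135,-0.042],[0,-0.18,-0.056],[0,-0.225,-0.07]],"dr":[[-0.14,0,0],[-0.28,0,0],[-0.42,0,0],[-0.56,0,0],[-0.7,0,0]]}' >/dev/null
python3 -c "
from h import *
st();to(.5968,.2502,.15,-50)"
```

```text
drv [305 106  23  43 906] [316.2 126.5] [ 500.2 -209.2] [19.  36.1] 86.8
t 30.75 p [0.5203 0.0161 0.1646] psi -50.79 tilt [-0.001  0.    -1.   ] F [ 0.5 -0.2  0.1] w 0.0319
to [0.5968, 0.2502, 0.15] shift [ 0.0146 -0.1331 -0.2073] drx -0.0139
```

```bash
python3 -m crank '{"hand":[160,160,160,160,160],"translation":[[0,-0.025,-0.04],[0,-0.05,-0.08],[0,-0.076,-0.12],[0,-0.102,-0.16],[0,-0.127,-0.198]],"dr":[[0,0,0],[0,0,0],[0,0,0],[0,0,0],[0,0,0]]}' >/dev/null
python3 -m crank '{"hand":[160,160,160],"translation":[[0,0,0],[0.04,0,0],[0.09,0,0]],"dr":[[0,0,0],[0,0,0],[0,0,0]]}' >/dev/null
python3 -c "
from h import *
st();to(.5968,.2502,.006,-50)"
```

```text
t 31.55 p [0.5953 0.2375 0.0753] psi -51.08 tilt [ 0.004  0.001 -1.   ] F [ 0.8 -1.  -0.5] w 0.0317
to [0.5968, 0.2502, 0.006] shift [ 0.0693 -0.0091 -0.0089] drx -0.0189
```

```bash
python3 -m crank '{"hand":[160,160,160,160,160],"translation":[[0,-0.009,-0.009],[0.02,-0.009,-0.009],[0.03,-0.009,-0.009],[0.03,-0.009,-0.009],[0.03,-0.009,-0.009]],"dr":[[0,0,0],[-0.018,0,0],[-0.018,0,0],[-0.018,0,0],[-0.018,0,0]]}' >/dev/null
python3 -c "
from m2 import *
st(); snap('wrist','w14')
I,D,c,f,P=load('w14'); H=P[...,2]
m=(H>.006)&(H<.03)&box(200,440,60,330)
rects(m,'fit1',c,f,.01)
to(.5968,.2502,.006,-50)"
```

```text
t 32.05 p [0.5965 0.2501 0.0465] psi -50.1 tilt [ 0.002  0.    -1.   ] F [ 0.3  0.3 -0.1] w 0.032
fit1 [389  61  26  47 466] [397.7  86.9] [691.5 270.5] [23.8 13. ] 49.2
fit1 [418 200  22  64 729] [429.8 230.9] [640.8 196. ] [42.9 13.1] 46.7
fit1 [306 208  25  44 726] [318.  230.9] [598.3 250.6] [28.9 15. ] 39.9
to [0.5968, 0.2502, 0.006] shift [ 0.0406 -0.     -0.0002] drx -0.0017
```

```bash
python3 -m crank '{"hand":[160,160,160,255,255],"translation":[[0.02,0,-0.001],[0.04,0,-0.001],[0.04,0,-0.001],[0.04,0,-0.001],[0.04,0,-0.001]],"dr":[[0,0,0],[0,0,0],[0,0,0],[0,0,0],[0,0,0]]}' 30
python3 -m crank '{"hand":[255,255,255,255,255],"translation":[[0,0,0],[0,0,0],[0,0,0],[0,0,0],[0,0,0]],"dr":[[0,0,0],[0,0,0],[0,0,0],[0,0,0],[0,0,0]]}'
python3 -m crank '{"hand":[255,255,255,255,255],"translation":[[-0.03,0,0],[-0.06,0,0],[-0.1,0,0],[-0.14,0,0],[-0.15,0,0]],"dr":[[0,0,0],[0,0,0],[0,0,0],[0,0,0],[0,0,0]]}'
python3 -c "
from m2 import *
st(); snap('wrist','w15')
I,D,c,f,P=load('w15'); H=P[...,2]
m=(H>.006)&(H<.03)&box(200,440,60,330)
rects(m,'table?',c,f,.01)
to(.495,-.3142,.16,-91.2)"
```

```text
time_s: 32.6
position: [0.5975, 0.2507, 0.0068]
tool_rot: [[0.003, 0.642, -0.767], [0.001, -0.767, -0.642], [-1.0, 0.001, -0.002]]
ft_force: [0.6, 0.3, 0.2]
grip_width: 0.0154
time_s: 33.1
position: [0.5974, 0.2507, 0.0065]
tool_rot: [[0.002, 0.642, -0.767], [0.001, -0.767, -0.642], [-1.0, 0.001, -0.002]]
ft_force: [-0.5, -0.3, 7.0]
grip_width: 0.015
time_s: 33.6
position: [0.5982, 0.251, 0.1604]
tool_rot: [[0.008, 0.642, -0.767], [0.002, -0.767, -0.642], [-1.0, 0.004, -0.007]]
ft_force: [-0.1, -0.2, 0.2]
grip_width: 0.0151
t 33.6 p [0.5982 0.251  0.1604] psi -50.07 tilt [ 0.008  0.002 -1.   ] F [-0.1 -0.2  0.2] w 0.0151
table? [359  83  14  27  94] [363.   97.1] [690.1 270.7] [22.7 10.1] 52.0
table? [ 379  110   61  132 1083] [410.4 175.7] [659.5 183.7] [131.   58.4] 46.6
table? [431 289   9  13  61] [436.4 295.4] [588.   71.9] [15.3  8.7] 46.6
table? [322 321  18   9  94] [330.  326.2] [485.6 134.5] [10.8 19.3] 39.8
to [0.495, -0.3142, 0.16] shift [-0.002   0.3673  0.4416] drx 0.7178
```

```bash
python3 -m crank '{"hand":[255,255,255,255,255],"translation":[[0,0.028,0.034],[0,0.057,0.068],[0,0.086,0.103],[0,0.115,0.138],[0,0.144,0.172]],"dr":[[0.14,0,0],[0.28,0,0],[0.42,0,0],[0.56,0,0],[0.718,0,0]]}' 30 >/dev/null
python3 -c "
from h import *
st();to(.495,-.3142,.16,-91.2)"
```

```text
t 34.15 p [0.5559 0.0282 0.1538] psi -91.09 tilt [-0.002  0.    -1.   ] F [ 0.9 -0.4 -0.3] w 0.0151
to [0.495, -0.3142, 0.16] shift [-0.0062  0.3435  0.0545] drx 0.002
```

```bash
python3 -m crank '{"hand":[255,255,255,255,255],"translation":[[0,0.045,0.007],[0,0.09,0.014],[0,0.135,0.021],[0,0.18,0.028],[0,0.225,0.036]],"dr":[[0,0,0],[0,0,0],[0,0,0],[0,0,0],[0,0,0]]}' 30 >/dev/null
python3 -m crank '{"hand":[255,255,255,255,255],"translation":[[0,0.045,0.007],[0,0.09,0.015],[0,0.113,0.018],[0,0.113,0.018],[0.04,0.113,0.018]],"dr":[[0,0,0],[0,0,0],[0,0,0],[0,0,0],[0,0,0]]}' 30 >/dev/null
python3 -c "
from h import *
st();to(.495,-.3142,.0185,-91.2)"
```

```text
t 35.15 p [ 0.5002 -0.309   0.1176] psi -90.82 tilt [ 0.006 -0.005 -1.   ] F [ 0.9 -0.3 -0.9] w 0.0151
to [0.495, -0.3142, 0.0185] shift [0.0991 0.0047 0.0057] drx 0.0067
```

```bash
python3 -m crank '{"hand":[255,255,255,255,255],"translation":[[0.02,0.003,0.003],[0.05,0.003,0.003],[0.07,0.003,0.003],[0.07,0.003,0.003],[0.07,0.003,0.003]],"dr":[[0,0,0],[0,0,0],[0,0,0],[0,0,0],[0,0,0]]}' 30 >/dev/null
python3 -c "
from h import *
st();to(.495,-.3142,.0185,-91.2)"
```

```text
t 35.65 p [ 0.4958 -0.3097  0.0451] psi -90.72 tilt [-0.001  0.001 -1.   ] F [0.  0.  0.6] w 0.0147
to [0.495, -0.3142, 0.0185] shift [0.0266 0.0045 0.0008] drx 0.0084
```

```bash
python3 -m crank '{"hand":[255,255,255,255,255],"translation":[[0.015,0.0045,0.001],[0.024,0.0045,0.001],[0.0265,0.0045,0.001],[0.0265,0.0045,0.001],[0.0265,0.0045,0.001]],"dr":[[0.008,0,0],[0.008,0,0],[0.008,0,0],[0.008,0,0],[0.008,0,0]]}' 30
python3 -m crank '{"hand":[160,160,160,160,160],"translation":[[0,0,0],[0,0,0],[0,0,0],[-0.03,0,0],[-0.07,0,0]],"dr":[[0,0,0],[0,0,0],[0,0,0],[0,0,0],[0,0,0]]}' 30 >/dev/null
python3 -m crank '{"hand":[160,160,160,160,160],"translation":[[-0.04,0,0],[-0.07,0,0],[-0.07,0,0.01],[-0.07,0,0.03],[-0.07,0,0.05]],"dr":[[0,0,0],[0,0,0],[0,0,0],[0,0,0],[0,0,0]]}' 30 >/dev/null
python3 -c "
from m2 import *
st(); snap('wrist','w16')
I,D,c,f,P=load('w16'); H=P[...,2]
rects((H>.015)&(H<.04)&box(140,370,40,220),'fit/drv',c,f,.022,40)
to(.5239,.3574,.16,54)"
```

```text
time_s: 36.15
position: [0.4949, -0.315, 0.0192]
tool_rot: [[0.001, -0.021, -1.0], [-0.001, -1.0, 0.021], [-1.0, 0.001, -0.001]]
ft_force: [0.3, 0.3, -0.7]
grip_width: 0.015
t 37.15 p [ 0.4436 -0.3134  0.1579] psi -91.19 tilt [-0.001  0.001 -1.   ] F [-0.5 -0.5 -0.3] w 0.0316
fit/drv [ 238   40   45  180 3960] [257.4 136.9] [ 491.9 -261. ] [ 40.1 155.1] 88.9
fit/drv [ 184  108   30   43 1072] [198.4 128.8] [ 499.6 -210.2] [22.5 36.4] 88.1
fit/drv [308 117  18  32 369] [316.3 133.5] [ 494.6 -313.9] [15.  26.8] 88.8
to [0.5239, 0.3574, 0.16] shift [-0.0013 -0.6722 -0.0681] drx -2.535
```

```bash
python3 -m crank '{"hand":[160,160,160,160,160],"translation":[[0,-0.048,-0.005],[0,-0.096,-0.01],[0,-0.144,-0.014],[0,-0.192,-0.019],[0,-0.24,-0.024]],"dr":[[0,0,0],[0,0,0],[0,0,0],[0,0,0],[0,0,0]]}' >/dev/null
python3 -m crank '{"hand":[160,160,160,160,160],"translation":[[0,-0.048,-0.005],[0,-0.096,-0.01],[0,-0.144,-0.014],[0,-0.192,-0.019],[0,-0.24,-0.024]],"dr":[[0.12,0,0],[0.24,0,0],[0.36,0,0],[0.48,0,0],[0.607,0,0]]}' >/dev/null
python3 -c "
from m2 import *
st(); snap('wrist','w17');to(.5239,.3574,.16,-126)
I,D,c,f,P=load('w17'); H=P[...,2]
m=(H>.006)&(H<.03); m[270:]=0
rects(m,'x',c,f,.01,60)"
```

```text
t 38.2 p [0.5024 0.1662 0.158 ] psi -126.15 tilt [-0.001 -0.    -1.   ] F [ 0.4 -0.4 -0.2] w 0.0314
to [0.5239, 0.3574, 0.16] shift [-0.0015 -0.1617  0.0933] drx -0.0103
x [ 178    0  112   92 1257] [235.4  44.4] [643.  152.6] [ 12.  119.1] 1.7
x [ 326    0  146   89 1459] [382.3  48. ] [558.7  46.3] [123.4  61.8] 44.5
x [391   0  24  29 356] [403.6  12.7] [578.7  22.1] [10.  26.3] 85.5
x [455   0  30  24 373] [470.8   9.1] [547.5 -23.4] [14.7 27.5] 89.2
x [372  11  19  27 292] [380.8  24. ] [582.4  41.8] [21.3 10. ] 5.8
x [ 80  61  31  31 529] [98.1 77.2] [694.3 265. ] [24.1 24.3] 49.5
x [  0 200  77  70 539] [ 35.  234.4] [624.8 428.4] [94.6 13.5] 4.8
x [151 259  17  11 129] [158.4 264.5] [530.1 351.2] [15.8 11.8] 53.9
```

```bash
python3 -m crank '{"hand":[160,160,160,160,160],"translation":[[0,-0.04,0.023],[0,-0.08,0.046],[0,-0.12,0.069],[0,-0.155,0.09],[0.04,-0.155,0.09]],"dr":[[0,0,0],[0,0,0],[0,0,0],[0,0,0],[0,0,0]]}' >/dev/null
python3 -m crank '{"hand":[160,160,160],"translation":[[0.03,0,0],[0.06,0,0],[0.06,0,0]],"dr":[[0,0,0],[0,0,0],[0,0,0]]}' >/dev/null
python3 -c "
from m2 import *
st(); snap('wrist','w18');to(.5239,.3574,.006,-126)
I,D,c,f,P=load('w18'); H=P[...,2]
m=(H>.006)&(H<.03)&box(200,440,60,300)
rects(m,'x',c,f,.01,60)"
```

```text
t 39.05 p [0.5183 0.3415 0.0541] psi -125.85 tilt [-0.008 -0.003 -1.   ] F [-0.4 -0.4 -0.4] w 0.0317
to [0.5239, 0.3574, 0.006] shift [ 0.0509 -0.0151  0.0055] drx 0.0024
x [279 211  26  43 739] [291.5 231.1] [523.5 358.1] [16.3 29.7] 54.0
```

```bash
python3 -m crank '{"hand":[160,160,160,160,160],"translation":[[0,-0.0155,0.005],[0,-0.0155,0.005],[0,-0.0155,0.005],[0.02,-0.0155,0.005],[0.03,-0.0155,0.005]],"dr":[[0,0,0],[0,0,0],[0,0,0],[0,0,0],[0,0,0]]}' >/dev/null
python3 -c "
from h import *
st();to(.5235,.358,.006,-126)"
```

```text
t 39.6 p [0.5253 0.3573 0.0283] psi -125.88 tilt [-0.001 -0.    -1.   ] F [-0.5  0.1  0.5] w 0.0317
to [0.5235, 0.358, 0.006] shift [0.0223 0.0005 0.0019] drx 0.0021
```

```bash
python3 -m crank '{"hand":[160,160,160,255,255],"translation":[[0.012,0,0.001],[0.02,0,0.001],[0.02,0,0.001],[0.02,0,0.001],[0.02,0,0.001]],"dr":[[0,0,0],[0,0,0],[0,0,0],[0,0,0],[0,0,0]]}' 30
python3 -m crank '{"hand":[255,255,255,255,255],"translation":[[0,0,0],[0,0,0],[0,0,0],[0,0,0],[0,0,0]],"dr":[[0,0,0],[0,0,0],[0,0,0],[0,0,0],[0,0,0]]}'
python3 -m crank '{"hand":[255,255,255,255,255],"translation":[[-0.03,0,0],[-0.06,0,0],[-0.1,0,0],[-0.14,0,0],[-0.15,0,0]],"dr":[[0,0,0],[0,0,0],[0,0,0],[0,0,0],[0,0,0]]}'
python3 -c "
from h import *
st();to(.5495,-.3155,.16,-91.2)"
```

```text
time_s: 40.1
position: [0.5252, 0.3587, 0.0093]
tool_rot: [[0.001, -0.586, -0.81], [0.001, -0.81, 0.586], [-1.0, -0.001, -0.001]]
ft_force: [1.3, 0.8, -1.0]
grip_width: 0.0158
time_s: 40.6
position: [0.525, 0.3586, 0.009]
tool_rot: [[0.001, -0.586, -0.81], [0.0, -0.81, 0.586], [-1.0, -0.001, -0.0]]
ft_force: [-0.8, -0.1, 4.6]
grip_width: 0.0158
time_s: 41.1
position: [0.5261, 0.3592, 0.1632]
tool_rot: [[0.007, -0.586, -0.811], [0.003, -0.811, 0.586], [-1.0, -0.006, -0.004]]
ft_force: [-0.0, 0.7, 0.1]
grip_width: 0.0157
t 41.1 p [0.5261 0.3592 0.1632] psi -125.85 tilt [ 0.007  0.003 -1.   ] F [-0.   0.7  0.1] w 0.0157
to [0.5495, -0.3155, 0.16] shift [ 0.0013  0.5331 -0.4141] drx -0.6048
```

```bash
python3 -m crank '{"hand":[255,255,255,255,255],"translation":[[0,0.036,-0.028],[0,0.072,-0.056],[0,0.107,-0.083],[0,0.143,-0.111],[0,0.179,-0.139]],"dr":[[-0.12,0,0],[-0.24,0,0],[-0.36,0,0],[-0.48,0,0],[-0.605,0,0]]}' 30 >/dev/null
python3 -m crank '{"hand":[255,255,255,255,255],"translation":[[0,0.045,-0.001],[0,0.09,-0.002],[0,0.135,-0.003],[0,0.18,-0.004],[0,0.225,-0.005]],"dr":[[0,0,0],[0,0,0],[0,0,0],[0,0,0],[0,0,0]]}' 30 >/dev/null
python3 -c "
from h import *
st();to(.5496,-.3154,.16,-91.2)"
```

```text
t 42.1 p [ 0.5323 -0.0947  0.1578] psi -91.2 tilt [-0.001  0.001 -1.   ] F [ 1.   0.6 -1.8] w 0.0155
to [0.5496, -0.3154, 0.16] shift [-0.0024  0.2203 -0.022 ] drx -0.0001
```

```bash
python3 -m crank '{"hand":[255,255,255,255,255],"translation":[[0,0.045,-0.005],[0,0.09,-0.01],[0,0.135,-0.015],[0,0.18,-0.02],[0,0.215,-0.022]],"dr":[[0,0,0],[0,0,0],[0,0,0],[0,0,0],[0,0,0]]}' 30 >/dev/null
python3 -m crank '{"hand":[255,255,255,255,255],"translation":[[0,0,0],[0.04,0,0],[0.08,0,0],[0.11,0,0],[0.11,0,0]],"dr":[[0,0,0],[0,0,0],[0,0,0],[0,0,0],[0,0,0]]}' 30 >/dev/null
python3 -c "
from h import *
st();to(.5496,-.3154,.0215,-91.2)"
```

```text
t 43.1 p [ 0.5484 -0.306   0.0441] psi -91.17 tilt [-0.007  0.006 -1.   ] F [0.6 1.1 0.2] w 0.0157
to [0.5496, -0.3154, 0.0215] shift [ 0.0225  0.0095 -0.0016] drx 0.0005
```

```bash
python3 -m crank '{"hand":[255,255,255,255,255],"translation":[[0,0.006,-0.001],[0.01,0.006,-0.001],[0.015,0.006,-0.001],[0.015,0.006,-0.001],[0.015,0.006,-0.001]],"dr":[[0,0,0],[0,0,0],[0,0,0],[0,0,0],[0,0,0]]}' 30 >/dev/null
python3 -c "
from h import *
st();to(.5496,-.3154,.0215,-91.2)"
```

```text
t 43.6 p [ 0.5514 -0.3145  0.034 ] psi -91.2 tilt [ 0. -0. -1.] F [ 0.8 -0.6 -0.2] w 0.0155
to [0.5496, -0.3154, 0.0215] shift [0.0125 0.0009 0.0018] drx 0.0001
```

```bash
python3 -m crank '{"hand":[255,255,255,160,160],"translation":[[0.008,0,0.002],[0.012,0,0.002],[0.012,0,0.002],[0.012,0,0.002],[0.012,0,0.002]],"dr":[[0,0,0],[0,0,0],[0,0,0],[0,0,0],[0,0,0]]}' 30
python3 -m crank '{"hand":[160,160,160,160,160],"translation":[[0,0,0],[-0.04,0,0],[-0.08,0,0],[-0.13,0,0],[-0.16,0,0]],"dr":[[0,0,0],[0,0,0],[0,0,0],[0,0,0],[0,0,0]]}' >/dev/null
python3 -m crank '{"hand":[160,160,160,160,160],"translation":[[-0.02,0,0.04],[-0.04,0,0.08],[-0.04,0,0.12],[-0.04,0,0.13],[-0.04,0,0.13]],"dr":[[0,0,0],[0,0,0],[0,0,0],[0,0,0],[0,0,0]]}' >/dev/null
python3 -c "
from m2 import *
st(); snap('wrist','w19')
I,D,c,f,P=load('w19'); H=P[...,2]
m=(H>.015)&(H<.05)&box(150,420,0,300)
rects(m,'x',c,f,.02,60); snap('top','t19')
for n,p in [('tray',(.58,.02,.02)),('board',(.53,-.262,.01))]: print(n,proj(c,f,p))"
```

```text
time_s: 44.1
position: [0.5494, -0.3145, 0.0218]
tool_rot: [[0.0, -0.021, -1.0], [-0.0, -1.0, 0.021], [-1.0, 0.0, -0.0]]
ft_force: [0.6, 0.2, -0.9]
grip_width: 0.0318
t 45.1 p [ 0.4185 -0.3118  0.2222] psi -91.28 tilt [ 0.001 -0.001 -1.   ] F [-0.2  0.5  0.1] w 0.0319
x [ 201    0  105  245 6744] [266.9 124.4] [ 461.7 -250.8] [101.  259.8] 88.7
x [307  31  17  32 340] [314.9  45.7] [ 549. -313.] [16.2 28.4] 88.7
x [207  82  23  37 747] [218.4 100. ] [ 499.7 -209.5] [21.7 36.6] 87.9
x [310  90  15  27 266] [316.8 103.8] [ 494.5 -313.9] [14.9 26.4] 88.7
x [393 268  27  31 676] [407.4 281.7] [ 272.  -422.9] [44.7 32.9] 4.4
tray (np.float64(-22.65398364821175), np.float64(20.38350355098075))
board (np.float64(267.36442242218885), np.float64(69.28414744393552))
```

View pics/w19.png

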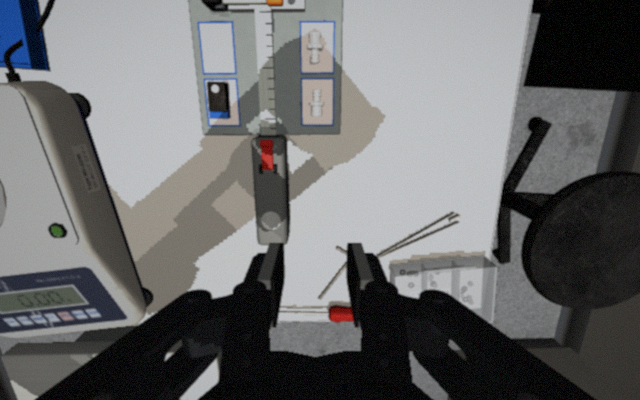

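```bash
python3 -c "
from m2 import *
I,D,c,f,P=load('w12'); print('patch',np.median(P[130:137,356:366,2]))
for t in ['top0','t19']:
    z=np.load(t+'.npz'); c,f=cam('top'); P=cloud(c,f,z['D']); H=P[...,2]
    m=cv2.morphologyEx(((H>.007)&(H<.035)).astype(np.uint8),cv2.MORPH_OPEN,np.ones((2,2)))
    k,l,s,ce=cv2.connectedComponentsWithStats(m)
    for i in range(1,k):
        if 8<=s[i,4]<130 and s[i,2]<18 and s[i,3]<18:
            p=ray(c,f,*ce[i],.01); 
            if .25<p[0]<.85 and abs(p[1])<.75: print(t,s[i],p[:2].round(3),z['I'][int(ce[i][1]),int(ce[i][0])])
"
```

```text
patch -0.000596138176871569
top0 [234 158   3   5  11] [0.69  0.256] [101  97  93]
top0 [280 171  13   6  47] [0.645 0.077] [95 66 47]
top0 [294 182   4   2   8] [0.617 0.046] [146  84  39]
top0 [302 183   4   2   8] [0.615 0.018] [137  77  32]
top0 [212 184   9  11  67] [0.589 0.32 ] [45 43 51]
top0 [289 185   2   5  10] [0.601 0.066] [132  86  48]
top0 [310 184   5   2  10] [ 0.612 -0.011] [143  82  37]
top0 [236 187   4   5  17] [0.591 0.244] [169 162 158]
top0 [288 191   3   4  10] [0.582 0.066] [145  83  40]
top0 [182 193   3   4   8] [0.567 0.432] [145 139 134]
top0 [314 196   4   4  11] [ 0.567 -0.025] [136  80  42]
top0 [287 201   2   4   8] [0.548 0.071] [141  95  61]
top0 [440 201   6  10  45] [ 0.549 -0.462] [164 159 152]
top0 [203 205   6   8  27] [0.522 0.354] [138 136 136]
top0 [301 205   4   2   8] [0.539 0.02 ] [174 139 122]
top0 [437 211   4  11  33] [ 0.514 -0.447] [40 40 36]
top0 [173 232   2   6  12] [0.429 0.459] [60 54 54]
top0 [172 239   2   6  12] [0.405 0.461] [53 48 50]
top0 [250 276   2   4   8] [0.289 0.191] [71 65 61]
top0 [249 286   2   4   8] [0.255 0.1
[... 536 characters left out ...]
[135  90  56]
t19 [303 195   2   4   8] [0.57  0.017] [167 165 160]
t19 [315 195   4   5  11] [ 0.569 -0.028] [134  94  72]
t19 [287 201   3   4  10] [0.548 0.07 ] [145  97  65]
t19 [292 204   4   2   8] [0.541 0.051] [160 132 121]
t19 [173 232   2   6  12] [0.429 0.459] [62 54 53]
t19 [170 239   4   6  16] [0.403 0.463] [44 41 40]
t19 [165 243   4   2   8] [0.398 0.482] [48 22 27]
t19 [379 248   2   5  10] [ 0.393 -0.248] [42 39 39]
t19 [247 252   5   4  11] [0.37  0.198] [31 14 15]
t19 [251 258   3   4   9] [0.35  0.187] [115 108 105]
t19 [250 275   2   5  10] [0.291 0.191] [68 63 63]
t19 [427 282  10  14  86] [ 0.27  -0.424] [177 171 165]
t19 [249 284   2   6  12] [0.259 0.193] [59 51 51]
```

```bash
python3 -c "
from h import *
st(); print(env.close_job())"
```

```text
t 45.2 p [ 0.42   -0.3119  0.2216] psi -91.2 tilt [ 0. -0. -1.] F [ 0.9 -0.6 -0.4] w 0.0321
the job is handed in; nothing more can be done
None
```

I finished every step of the setup and handed the job in at about 45 s of the 210 s allowed; no verdict was reported. None of my last checks failed or disagreed.

- **Stir bars:** both were moved off the board, and the last top picture's depth still shows two objects inside the tray.
- **Rule:**
  - I hooked the lip over the strip, drew the case back and lowered it to the table. I eased it forward until the wrist force showed it touching the near edge.
  - The camera then put the case's middle about 61 mm behind the edge, on the rule's line. Its top had measured 38 mm above the table, so it sits flat.
- **Lock and clamp:** I pressed the lock lever to its stop (about 34 N at the fingertips), then swung the clamp lever down across the blade to its stop (about 20 N). Both look fully down in the last picture. I could not read either joint angle directly.
- **Parts:** three were there, each lying flat and lengthwise along the rule:

| Part | Field | Distance from field middle |
|---|---|---|
| Valve driver | 1 | about 2 mm |
| Clear fitting | 3 | about 1 mm |
| Clear fitting | 4 | about 2–3 mm |

- **No fourth part:** a depth search of the open table from the top camera found none. Areas hidden under the hose or the instruments were not checked.
- **Vials:** I never moved near either one. The far-left vial still measured in its starting place at the end. I did not re-measure the far-middle one.

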